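# Find the heavy side of a trimmer wheel and hold it down

## Task

The small steel trimmer wheel on the balancing stand has a heavy side that cannot be seen. Grip it by its rim and turn it by a good quarter turn or more from where it stands, feel or watch which way it wants to swing back, and finish with the wheel held still in the fingers, its heavy side straight down, so that I can mark the light side at the top: the program finishes while still holding it, without letting go. Leave the glass dish, the little box and the tape roll beside the stand where they are.

Things in the scene. Friction and masses are not known exactly. Their poses are not given: they have to be found in the camera images.
- stand: Balancing stand, fixed to the desk: aluminium base plate 150 x 100 x 10 mm, origin at the centre of its underside, z up. Two grey uprights (30 mm along x, 10 mm thick, centred at y = +32 and -32 mm, rounded tops up to z = 100 mm) carry the wheel's level shaft, which runs along the stand's y axis at z = 85 mm.
- axle (a point): Centre of the wheel, on the shaft, 85 mm above the desk; axes as the stand's. The bearing has dry friction: within some 30 to 45 degrees either side of heavy side down (same both ways) it stays where it is left; let go further out, it swings slowly back in 2 to 3 s and stops at the near edge of that band. It balances likewise with the heavy side up, so do not pass that.
- wheel: Plain steel wheel upright in the stand: 120 mm across, 18 mm thick along the shaft (hubs 26 mm within 18 mm of the shaft); its top is 145 mm above the desk. Origin at its centre, y along the shaft, own z axis from the centre to the dark line. The rim can be pinched across its thickness from above; lean the tool with the wheel, else the pads pivot and slip. Turning takes up to about 5 N at the rim.
- mark (a point): Point on the wheel's only dark radial line (5 mm wide, on both faces and across the rim; the six round dimples do not matter), 50 mm from the wheel's centre. It only shows how far the wheel has turned: the heavy side lies at an unknown angle to it, another one each time.
- dappen: Small waisted glass dappen dish, 32 mm across and 25 mm high, beside the stand; origin under its centre. Leave alone.
- foil_box: Small pale box, 34 x 56 x 18 mm, beside the stand; origin under its centre. Leave alone.
- tape: Roll of adhesive tape lying flat, 104 mm across, 25 mm high, near the stand; origin under its centre. Leave alone.

How it is judged:
By the outcome, as a careful person would: the job done as asked, in the order asked, and still so for the second after the job is handed in, while the arm keeps its last pose, push and grip.
It also fails if it takes over 72 s, if anything falls off the work surface, if the arm or the gripper's body presses on something with over 40 N, if the wrist force passes 120 N, or if a joint passes its speed limit or range.

## Robot

A 7-joint arm with a two-finger parallel gripper is mounted at the origin on a cart in front of the work surface, level with it; the furniture and walls round the work are solid. World frame = base frame: x ahead of the robot, y to its left, z up, the work surface at z = 0. Lengths are in m, angles in rad, forces in N, time in s.
With the tool pointing down it reaches from about 0.4 to 0.875 m from the base axis. Payload 19.3 kg.
Tool frame: the origin (TCP) lies at the very end of the fingers, on their centre line; the grasp point (between the pads) lies 19 mm behind it; z points along the fingers, y is the line along which they close (so a half turn about z gives the same grasp; the last joint's range is limited). The gripper opens to 85 mm and grips with 20 to 120 N. Pads are 22 mm wide; open, the fingers measure 114 mm over their backs; the gripper's body (76 mm by 85 mm) begins 54 mm behind the grasp point. The pads swing forward as they close: fully open they stand 13 mm farther back than shut.
Start: joints at [1.197, 0.521, -0.036, 1.599, 0.021, 1.021, -0.113], TCP at [0.187, -0.596, 0.231] pointing down, gripper open.
Joint ranges: [-2.91, 2.91], [-0.3, 2.13], [-1.5, 1.42], [0.17, 2.43], [-1.26, 4.41], [0.16, 1.93], [-2.52, 2.52]. Speed limits (rad/s): [1.89, 1.89, 2.39, 2.39, 3.01, 3.01, 3.01].

## Interface

Orientations are given as [roll, pitch, yaw] about the fixed x, y, z axes, in that order (R = Rz(yaw) Ry(pitch) Rx(roll)).
In Python, from workcell import bot gives the robot as it stands.
- The arm moves only by the shell command python3 -m crank 'ROWS' [FORCE]. ROWS is a JSON object of lists of equal length, an entry for each row: "travel": the shift along the world's x, y, z in cm, a list of three; "turn": the turn, a rotation vector about the world's x, y, z in degrees, a list of three; "gripper": the closure, from 0 (fully open) to 1 (shut). A call has exactly 5 rows; each row is the pose to reach, as a shift and turn from the pose commanded when the call began; what a row does not reach only later rows make up. A row lasts 1/10 s, in which the tool goes at most 50 mm and 8.59 degrees, less where a joint would pass 70% of its speed; a pose out of reach is approached as far as the arm can. A call with a gripper value outside its range is refused whole. The fingers move at their own pace and stop on an object; FORCE is the grip in N (left out, the last holds). Time passes only in rows, so rows that repeat a pose let the fingers close, or fill a call up. It gives the time, the measured TCP pose, the force, the opening and the grip force at its end, in the units of the state.
- bot.observe(): the state, without advancing time (a new reading comes with each control period).
- bot.grab_frame(name): name is "scene" or "top" or "wrist"; returns a dict with "pixels" (400x640x3 uint8, red, green, blue), "fx", "fy", "cx", "cy" (pixels), "dist" ([k1, k2, p1, p2, k3] as OpenCV has them; the pictures are not rectified), "extrinsics" (4x4, takes a point from world to camera coordinates). Camera axes: x right, y down, z forward; pixel columns grow to the right and rows downward; lengths in m; the calibration is good to about 2 mm. A picture is of the moment at which its call begins. There is no depth.
- bot.job_done(): hands the job in; it is judged then, once.
The state is a dict: "clock": time; "qpos": joint angles; "qd": joint speeds; "joint_efforts": joint torques, N m; "position": TCP position; "tool_rot": TCP orientation; "force": force on the tool from outside, world axes, zero at the start; "moment": the same for the moment, N m; "grip_width": finger opening in m; "finger_force": force on a finger pad.
Only numpy, scipy, OpenCV 4.12 (cv2) and the standard library are available. Lean on these libraries where they do the work, as an engineer would, in place of code of your own. Each camera call takes 0.05 s, during which the arm holds its last target. There are 200 camera calls.

## Working session

There is one attempt and no reset: what is moved stays moved. The work goes in short steps, Python scripts to look and compute and a shell command to move; the robot and the scene stay as the last step left them, time stands still between calls to the robot, and variables do not carry over. Pictures are saved under pics/ and viewed, at most 12 in all, crops included, and the job is handed in when it is done.

```bash
mkdir -p pics; ls; python3 - <<'E'
from workcell import bot
import cv2,numpy as np
s=bot.observe();print(s)
for n in("scene","top"):
    f=bot.grab_frame(n);cv2.imwrite(f"pics/{n}0.png",f["pixels"][:,:,::-1])
    E=np.array(f["extrinsics"]);print(n,f["fx"],f["fy"],f["cx"],f["cy"],f["dist"],(-E[:3,:3].T@E[:3,3]).round(3),E[:3,:3].round(2).tolist())
E
```

```text
pics
{'clock': 0.0, 'qpos': array([ 1.19681828,  0.52204168, -0.03634467,  1.59997792,  0.02117979,
        1.0210926 , -0.11280123]), 'qd': array([ 7.48727132e-05, -1.94454215e-04,  1.30110568e-03, -7.76248884e-04,
        7.21277070e-04, -8.16255959e-04,  1.34650409e-04]), 'joint_efforts': array([-2.62608344e-03, -9.27158260e+01,  1.97912559e+00, -3.69948184e+01,
        1.78038608e-02,  8.03728122e-03,  1.08249940e-04]), 'position': array([ 0.18683812, -0.59607872,  0.23071906]), 'tool_rot': array([-3.14045837e+00,  5.43639873e-05,  3.03770735e-01]), 'force': array([-0.63336447, -0.10385138,  0.30881212]), 'moment': array([-0.00147189, -0.00045946, -0.00373827]), 'finger_force': 0.0, 'grip_width': 0.0855651695745096}
scene 448.3197644174749 448.3197644174749 323.02642132708854 200.24137103729421 [-0.05879994  0.          0.          0.          0.        ] [0.05  0.234 0.781] [[-0.61, -0.79, -0.0], [-0.58, 0.45, -0.69], [0.54, -0.42, -0.73]]
top 458.50924483818363 458.50924483818363 320.7661295664092 206.1228182756873 [-0.05952311  0.          0.          0.          0.        ] [ 0.462 -0.182  0.964] [[-0.01, -1.0, -0.02], [-1.0, 0.01, -0.1], [0.1, 0.02, -1.0]]
```

View pics/scene0.png

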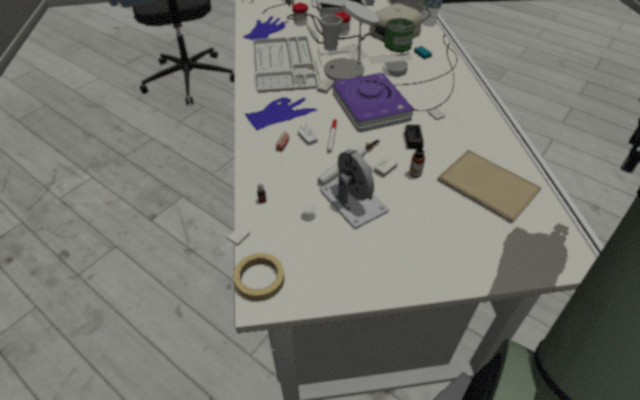

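View pics/top0.png

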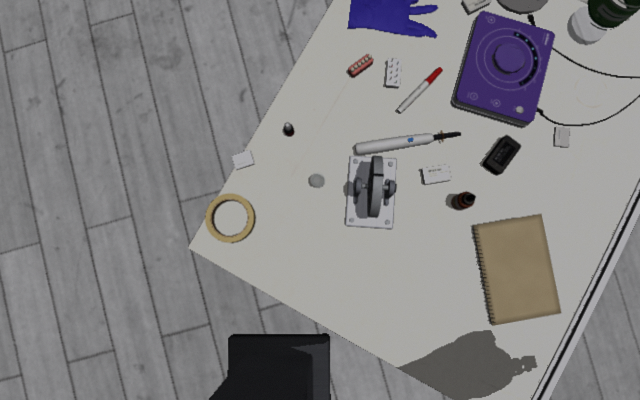

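The scene picture shows the stand near px (353,190). In the top view its base plate corners are about (349,156), (397,156), (393,229) and (345,226), with the wheel running along the picture's vertical. The dish is at (316,181), the tape at (231,218) and the box at (436,174).

```bash
cat > h.py <<'E'
from workcell import bot
import cv2,numpy as np
def K(f): return np.array([[f["fx"],0,f["cx"]],[0,f["fy"],f["cy"]],[0,0,1.]])
def proj(f,P):
    E=np.array(f["extrinsics"]);return cv2.projectPoints(np.atleast_2d(np.array(P,float)),cv2.Rodrigues(E[:3,:3])[0],E[:3,3],K(f),np.array(f["dist"],float))[0][:,0]
def ray(f,uv):
    E=np.array(f["extrinsics"]);n=cv2.undistortPoints(np.array(uv,float).reshape(-1,1,2),K(f),np.array(f["dist"],float))[:,0]
    return -E[:3,:3].T@E[:3,3],np.c_[n,np.ones(len(n))]@E[:3,:3]
def onz(f,uv,z):
    c,d=ray(f,uv);return c+d*((z-c[2])/d[:,2])[:,None]
E
python3 - <<'E'
from h import *
f=bot.grab_frame("top");p=f["pixels"][:,:,::-1]
print(onz(f,[(349,156),(397,156),(393,229),(345,226)],.01).round(4))
print("dish,tape,box",onz(f,[(316,181),(231,218),(436,174)],.015).round(3), "pen", onz(f,[(357,148),(435,137)],.01).round(3))
g=bot.grab_frame("scene");q=g["pixels"][:,:,::-1]
a=cv2.resize(p[140:240,300:420],None,fx=5,fy=5,interpolation=cv2.INTER_CUBIC)
b=cv2.resize(q[140:230,300:400],None,fx=5,fy=5,interpolation=cv2.INTER_CUBIC)
cv2.imwrite("pics/t1.png",a);cv2.imwrite("pics/s1.png",b)
E
```

```text
[[ 0.6612 -0.2272  0.01  ]
 [ 0.6598 -0.3287  0.01  ]
 [ 0.5057 -0.3159  0.01  ]
 [ 0.5133 -0.2162  0.01  ]]
dish,tape,box [[ 0.608 -0.157  0.015]
 [ 0.533  0.021  0.015]
 [ 0.619 -0.409  0.015]] pen [[ 0.678 -0.245  0.01 ]
 [ 0.7   -0.411  0.01 ]]
```

View pics/t1.png

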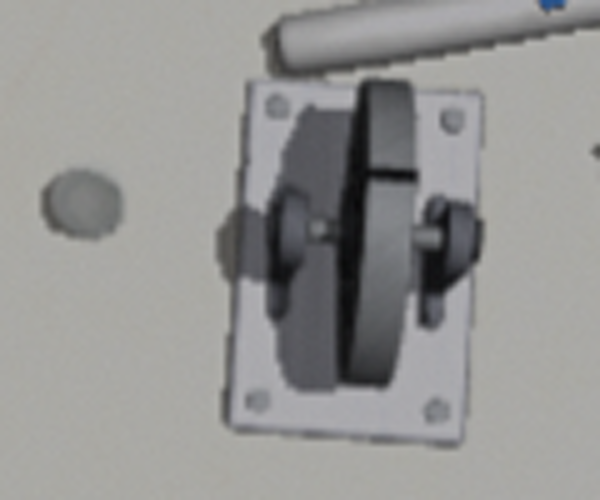

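View pics/s1.png

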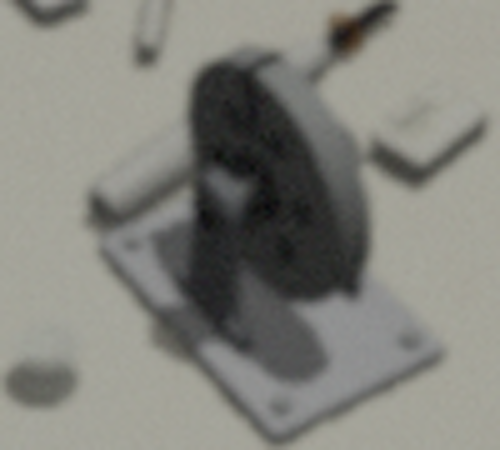

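The crops show the plate corners clearly, plus the dark line across the rim at top-crop (394,174), a little beyond the wheel's top. Next I fit the stand pose from both views.

```bash
python3 - <<'E'
from h import *
from scipy.optimize import least_squares
f=bot.grab_frame("top");g=bot.grab_frame("scene")
cv=lambda a,o:(np.array(a,float)+.5)/5-.5+np.array(o)
# stand corners in order (+x+y),(+x-y),(-x-y),(-x+y)
t=cv([(250,80),(483,92),(462,443),(230,428)],(300,140))
s=cv([(102,243),(442,352),(280,442)],(300,140))  # which: TL->(+x+y), right, bottom
C=np.array([[75,50,10],[75,-50,10],[-75,-50,10],[-75,50,10]])/1000.
def W(p,c): 
    R=cv2.Rodrigues(np.array([0,0,p[3]]))[0]; return c@R.T+np.r_[p[:3]]
def r(p):
    return np.r_[(proj(f,W(p,C))-t).ravel(),(proj(g,W(p,C[[0,2,3]]))-s).ravel()*.7]
o=least_squares(r,[.585,-.27,0,0]);p=o.x;print(p.round(4),np.degrees(p[3]),o.fun.round(1))
R=cv2.Rodrigues(np.array([0,0,p[3]]))[0]
np.save("stand.npy",p)
# mark on rim
def markang(fr,uv):
    u=lambda a:proj(fr,W(p,np.array([[.06*np.sin(a),0,.085+.06*np.cos(a)]])))[0]-uv
    return np.degrees(least_squares(lambda x:u(x[0]),[.2]).x), 
print("mark deg to +x from top",markang(f,cv([(394,174)],(300,140))[0]))
print("axle",W(p,np.array([[0,0,.085]])))
# wheel silhouette check: rim ends
for a in(-90,90,0): print(a,((proj(f,W(p,np.array([[.06*np.sin(np.radians(a)),0,.085+.06*np.cos(np.radians(a))]])))[0]-[300,140])*5+2).round(0))
s=bot.observe();print(s["tool_rot"])
E
```

```text
[ 0.5859 -0.2722 -0.0047 -0.08  ] -4.5841455203026955 [-0.2 -0.7  0.2 -0.1  0.7  0.2 -0.6  0.1 -0.7  0.3  1.3  0.2 -0.3  0.3]
mark deg to +x from top (array([13.18138647]),)
axle [[ 0.58587894 -0.27220221  0.08029779]]
-90 [365. 387.]
90 [383.  82.]
0 [390. 210.]
[-3.14119923e+00  6.28251332e-06  3.03764060e-01]
```

```bash
python3 -m crank '{"travel":[[3.5,2.8,0],[7,5.6,0],[10.5,8.4,0],[14,11.2,0],[17.5,14,0]],"turn":[[0,0,-2],[0,0,-4],[0,0,-7],[0,0,-9],[0,0,-11]],"gripper":[0,0,0,0,0]}' 30
python3 -m crank '{"travel":[[3.5,2.8,0],[7,5.6,0],[10.5,8.4,0],[14,11.2,0],[17.5,14,0]],"turn":[[0,0,-2],[0,0,-4],[0,0,-7],[0,0,-9],[0,0,-11]],"gripper":[0,0,0,0,0]}'
```

```text
clock: 0.8
position: [0.3631, -0.4551, 0.2314]
tool_rot: [3.141, -0.0, 0.11]
force: [-0.2, -1.3, 0.1]
grip_width: 0.0852
finger_force: 0.0
clock: 1.3
position: [0.5382, -0.315, 0.2314]
tool_rot: [3.142, -0.0, -0.082]
force: [0.1, -1.1, -0.4]
grip_width: 0.0858
finger_force: 0.0
```

```bash
python3 - <<'E'
from h import *
f=bot.grab_frame("wrist");cv2.imwrite("pics/w1.png",f["pixels"][:,:,::-1])
E=np.array(f["extrinsics"]);print((-E[:3,:3].T@E[:3,3]).round(3),E[:3,:3].round(2).tolist(),f["fx"])
p=np.load("stand.npy")
for z in (.08,.085):
  print(proj(f,[[p[0],p[1],z+.06]]).round(0))
print(bot.observe()["qpos"])
E
```

```text
[ 0.605 -0.321  0.374] [[-0.08, -1.0, -0.0], [-0.96, 0.08, 0.27], [-0.27, 0.02, -0.96]] 279.56061636666806
[[263. 152.]]
[[261. 153.]]
[ 0.44357474  0.52193586 -0.03060872  1.59944605  0.01301806  1.01924832
 -1.23720655]
```

View pics/w1.png

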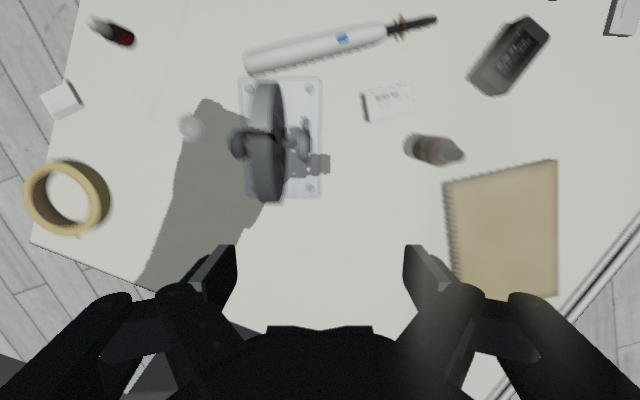

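The wrist view shows the wheel rim about px (250–285, 80–202), with the stand plate behind it. I'll overlay the predicted wheel to check its lateral position and height in the top and wrist views.

```bash
python3 - <<'E'
from h import *
p=np.load("stand.npy");R=cv2.Rodrigues(np.array([0,0,p[3]]))[0]
a=np.linspace(0,2*np.pi,200)
out=[]
for n,(x0,y0,w,h),k in(("wrist",(225,60,110,150),4),("top",(330,145,80,90),6.5),):
    f=bot.grab_frame(n);c=f["pixels"][y0:y0+h,x0:x0+w,::-1]
    c=cv2.resize(c,None,fx=k,fy=k,interpolation=cv2.INTER_CUBIC)
    d=c.copy()
    for y,col in((.009,(0,0,255)),(-.009,(0,255,0))):
        P=np.c_[.06*np.sin(a),0*a+y,.085+.06*np.cos(a)]@R.T+[p[0],p[1],0]
        uv=(proj(f,P)-[x0,y0]+.5)*k-.5
        cv2.polylines(d,[np.round(uv).astype(int)],True,col,1)
    out.append(cv2.resize(np.hstack([d]),(400,int(d.shape[0]*400/d.shape[1]))))
H=max(o.shape[0] for o in out);out=[cv2.copyMakeBorder(o,0,H-o.shape[0],0,0,cv2.BORDER_CONSTANT) for o in out]
cv2.imwrite("pics/ov.png",np.hstack(out));print(np.hstack(out).shape)
E
```

```text
(545, 800, 3)
```

View pics/ov.png

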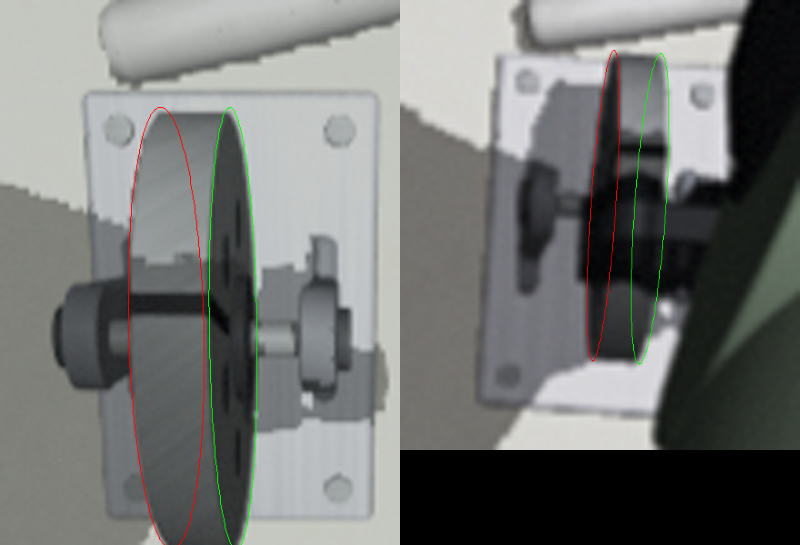

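The overlay matches the wheel rim to about 1 mm in both views, so the axle is at (0.586, -0.272, 0.085). The mark stands about 13° toward +x from the top. I'll write a small planner and test how far the tool can lean.

```bash
cat > plan.py <<'E'
# usage: plan.py lean radius : prints shift(cm)/turn(deg) rel. to the measured pose, straight to pose on arc
import sys
from h import *
from scipy.spatial.transform import Rotation as Ro
AX=np.array([.586,-.272,.085]);PSI=np.radians(-4.6)
def target(a,r):
    a=np.radians(a);e=np.array([np.cos(PSI)*np.sin(a),np.sin(PSI)*np.sin(a),np.cos(a)])
    return AX+r*e, Ro.from_euler('z',PSI)*Ro.from_euler('y',a)*Ro.from_euler('x',np.pi)
if __name__=="__main__":
    s=bot.observe();P,R=np.array(s["position"]),Ro.from_euler('xyz',s["tool_rot"])
    v=(R.as_matrix()@[0,0,-1]);cl=np.degrees(np.arctan2(v[0]*np.cos(PSI)+v[1]*np.sin(PSI),v[2]))
    d=P-AX;dd=[d[0]*np.cos(PSI)+d[1]*np.sin(PSI),-d[0]*np.sin(PSI)+d[1]*np.cos(PSI),d[2]]
    print("now lean %.1f r %.4f ang %.1f yoff %.4f"%(cl,np.hypot(dd[0],dd[2]),np.degrees(np.arctan2(dd[0],dd[2])),dd[1]),"q",s["qpos"].round(2),"F",s["force"].round(1),"M",s["moment"].round(2),"w",s["grip_width"],"ff",s["finger_force"],"t",s["clock"])
    for q in sys.argv[1:]:
        a,r=map(float,q.split(","))
        p2,R2=target(a,r);print(q,((p2-P)*100).round(2),np.degrees((R2*R.inv()).as_rotvec()).round(1))
E
python3 plan.py 0,.1 -40,.1 -55,.1
```

```text
now lean -0.0 r 0.1522 ang -16.6 yoff -0.0451 q [ 0.45  0.52 -0.03  1.6   0.01  1.02 -1.23] F [-0.6 -0.2 -0.1] M [-0.01  0.08  0.04] w 0.0855430830359549 ff 0.0 t 1.45
0,.1 [ 4.68  4.15 -4.59] [-0.1  0.  -0.3]
-40,.1 [-1.72  4.66 -6.93] [ -3.2 -39.9  -0.3]
-55,.1 [-3.48  4.81 -8.86] [ -4.3 -54.8  -0.3]
```

```bash
python3 -m crank '{"travel":[[-0.7,1,-1],[-1.4,2,-2],[-2,3,-3.5],[-2.6,4,-5],[-3,4.6,-6]],"turn":[[-0.6,-8,0],[-1.3,-16,0],[-1.9,-24,0],[-2.5,-32,0],[-3.2,-40,0]],"gripper":[0.3,0.3,0.3,0.3,0.3]}'
python3 -m crank '{"travel":[[-0.1,0,-0.5],[-0.2,0.1,-1],[-0.3,0.2,-2],[-0.5,0.2,-2.8],[-0.5,0.2,-2.8]],"turn":[[-0.4,-5,0],[-0.8,-10,0],[-1.2,-15,0],[-1.2,-15,0],[-1.2,-15,0]],"gripper":[0.3,0.3,0.3,0.3,0.3]}'
python3 plan.py -55,.1 -55,.034 -55,.06
```

```text
clock: 1.95
position: [0.5226, -0.2678, 0.1924]
tool_rot: [-3.087, -0.501, -0.072]
force: [0.8, 0.6, 0.3]
grip_width: 0.0596
finger_force: 0.0
clock: 2.45
position: [0.5177, -0.293, 0.1997]
tool_rot: [-3.047, -0.711, -0.063]
force: [-0.1, -0.8, -0.1]
grip_width: 0.0595
finger_force: 0.0
now lean -40.6 r 0.1325 ang -30.1 yoff -0.0264 q [ 1.22  0.49 -0.71  2.16 -1.26  0.16  0.28] F [-0.1 -0.8 -0.1] M [-0.04  0.66 -0.03] w 0.05948416813438331 ff 0.0 t 2.45
-55,.1 [-1.33  2.75 -5.73] [ -4.7 -14.   -5. ]
-55,.034 [ 4.06  2.32 -9.52] [ -4.7 -14.   -5. ]
-55,.06 [ 1.93  2.49 -8.03] [ -4.7 -14.   -5. ]
```

```bash
python3 -m crank '{"travel":[[0.7,0.3,0.3],[1.4,0.6,0.5],[2.5,0.9,0.5],[3.7,1.2,0.4],[5,1.5,0.2]],"turn":[[0.6,8,0],[1.2,16,0],[1.8,24,0],[2.5,32,0],[3,40,0]],"gripper":[0.3,0.3,0.3,0.3,0.3]}'
python3 plan.py 0,.11 30,.11 50,.11
```

```text
clock: 2.95
position: [0.5601, -0.2766, 0.1989]
tool_rot: [-3.001, -0.464, -0.063]
force: [-0.6, 0.2, -0.9]
grip_width: 0.0597
finger_force: 0.0
now lean -26.5 r 0.1167 ang -12.6 yoff -0.0067 q [ 0.54  0.45 -0.01  1.95 -0.73  0.5  -0.46] F [-0.6  0.2 -0.9] M [-0.04  0.51  0.05] w 0.05970165982049574 ff 0.0 t 2.95
0,.11 [ 2.59  0.46 -0.39] [-6.  27.  -2.8]
30,.11 [ 8.07  0.02 -1.87] [-4.3 56.9 -0.7]
50,.11 [10.99 -0.22 -4.32] [-3.  76.9  0.9]
```

```bash
python3 -m crank '{"travel":[[1.2,0.1,0],[2.5,0.1,-0.2],[4,0.1,-0.5],[5.5,0.1,-0.9],[6.7,0.1,-1.3]],"turn":[[-1,8,0],[-2,16,-1],[-3,24,-1],[-4,32,-1],[-4,40,-1]],"gripper":[0.3,0.3,0.3,0.3,0.3]}'
python3 plan.py 30,.11 50,.11 60,.11
```

```text
clock: 3.45
position: [0.629, -0.2737, 0.1871]
tool_rot: [-3.113, 0.201, -0.063]
force: [0.1, -0.3, 0.4]
grip_width: 0.06
finger_force: 0.0
now lean 11.6 r 0.1108 ang 22.8 yoff 0.0017 q [ 0.12  0.81  0.38  1.27 -0.24  1.31 -1.14] F [ 0.1 -0.3  0.4] M [-0.02 -0.17  0.01] w 0.06002369570922647 ff 0.0 t 3.45
30,.11 [ 1.18 -0.27 -0.68] [-0.2 18.5 -0.4]
50,.11 [ 4.1  -0.5  -3.14] [ 1.3 38.5 -0.1]
60,.11 [ 5.2  -0.59 -4.71] [ 2.1 48.4  0.1]
```

```bash
python3 -m crank '{"travel":[[0.6,-0.1,-0.2],[1.2,-0.2,-0.7],[2.2,-0.3,-1.4],[3.2,-0.4,-2.2],[4.1,-0.5,-3.1]],"turn":[[0,8,0],[0.3,16,0],[0.7,24,0],[1,32,0],[1.3,38.5,0]],"gripper":[0.3,0.3,0.3,0.3,0.3]}'
python3 plan.py 50,.11
python3 -m crank '{"travel":[[0.6,-0.1,-0.7],[1.1,-0.1,-1.5],[1.6,-0.2,-2.3],[2,-0.2,-3.1],[2.4,-0.2,-4]],"turn":[[0.4,5,0],[0.8,10,0],[1.2,15,0],[1.6,20,0],[2,25,0]],"gripper":[0.3,0.3,0.3,0.3,0.3]}'
python3 plan.py 75,.11
```

```text
clock: 3.95
position: [0.6609, -0.2803, 0.1772]
tool_rot: [3.095, 0.601, -0.087]
force: [-1.7, -3.1, -0.5]
grip_width: 0.0596
finger_force: 0.0
now lean 34.5 r 0.1190 ang 39.2 yoff -0.0023 q [ 0.13  1.17  0.44  0.68 -0.17  1.9  -1.22] F [-1.7 -3.1 -0.5] M [-0.14 -0.52  0.06] w 0.059629293128251236 ff 0.0 t 3.95
50,.11 [ 0.91  0.15 -2.15] [ 3.3 15.3 -1.4]
clock: 4.45
position: [0.7019, -0.2508, 0.1605]
tool_rot: [3.071, 0.567, -0.052]
force: [0.1, 0.4, -5.6]
grip_width: 0.0597
finger_force: 0.0
now lean 32.4 r 0.1366 ang 56.4 yoff 0.0305 q [ 0.03  1.29  0.79  0.58 -0.47  1.93 -1.14] F [ 0.1  0.4 -5.6] M [ 0.13 -0.75 -0.11] w 0.05965757730630739 ff 0.0 t 4.45
75,.11 [-1.   -2.98 -4.71] [ 5.3 42.3 -4.9]
```

```bash
cat > fk.py <<'E'
import numpy as np, itertools
from scipy.spatial.transform import Rotation as Ro
from scipy.optimize import least_squares
D=[([1.19682,.52204,-.03634,1.59998,.02118,1.02109,-.1128],(.18684,-.59608,.23072),(-3.1405,0,.3038)),
([0.44357,0.52194,-0.03061,1.59945,0.01302,1.01925,-1.23721],(.5382,-.315,.2314),(3.142,0,-.082)),
([1.22,.49,-.71,2.16,-1.26,.16,.28],(.5177,-.293,.1997),(-3.047,-.711,-.063)),
([.54,.45,-.01,1.95,-.73,.5,-.46],(.5601,-.2766,.1989),(-3.001,-.464,-.063)),
([.12,.81,.38,1.27,-.24,1.31,-1.14],(.629,-.2737,.1871),(-3.113,.201,-.063)),
([.13,1.17,.44,.68,-.17,1.9,-1.22],(.6609,-.2803,.1772),(3.095,.601,-.087)),
([.03,1.29,.79,.58,-.47,1.93,-1.14],(.7019,-.2508,.1605),(3.071,.567,-.052))]
def fk(q,g,s):
    # g: h,a1,L1,a3,a4,L2,a5,a6,Lt, b1(y offs), yaw offsets
    p=np.zeros(3);R=Ro.identity()
    for ax,sg,i,t in(('z',s[0],0,(g[1],g[9],g[0])),('y',1,1,(g[3],g[10],g[2])),('z',s[1],2,(0,0,0)),('y',1,3,(g[4],g[11],g[5])),('z',s[2],4,(0,0,0)),('y',1,5,(g[7],g[12],g[8])),('z',s[3],6,(0,0,0))):
        R=R*Ro.from_euler(ax,sg*q[i]+(g[13] if i==0 else g[14] if i==6 else 0)); p=p+R.apply(t)
    return p,R
def res(g,s,D):
    o=[]
    for q,P,E in D:
        p,R=fk(q,g,s);o+=list((p-P)*5)+list((R.inv()*Ro.from_euler('xyz',E)).as_rotvec())
    return np.array(o)
if __name__=="__main__":
    from workcell import bot
    b=bot.observe();D[-1]=(b["qpos"],b["position"],b["tool_rot"])
    best=[]
    for s in itertools.product((-1,1),repeat=4):
      for y7 in(0,np.pi/2,np.pi,-np.pi/2):
        o=least_squares(res,[.3,0,.4,0,0,.4,0,0,.25,0,0,0,0,0,y7],args=(s,D));best.append((o.cost,s,o.x))
    best.sort(key=lambda t:t[0])
    for c,s,x in best[:2]:print(c,s,x.round(3));
    c,s,x=best[0];print(res(x,s,D).reshape(-1,6).round(3));np.savez("fk.npz",g=x,s=s)
E
python3 fk.py
```

```text
0.0009987827851798837 (-1, -1, -1, -1) [ 3.2100e-01 -5.0000e-03  5.3300e-01  1.5000e-02  2.0000e-03  4.2400e-01
  1.1610e+00  1.2000e-02  3.2100e-01  2.7230e+01 -2.7254e+01 -4.2000e-02
  5.0000e-03 -2.0000e-03  1.5700e+00]
0.000998782785180247 (-1, -1, -1, -1) [ 3.210e-01 -5.000e-03  5.330e-01  1.500e-02  2.000e-03  4.240e-01
  1.006e+00  1.200e-02  3.210e-01  4.998e+00 -5.022e+00 -4.200e-02
  5.000e-03 -2.000e-03  1.570e+00]
[[-0.018 -0.    -0.    -0.     0.    -0.001]
 [ 0.017  0.021 -0.002 -0.003 -0.003  0.005]
 [-0.004 -0.004  0.004 -0.006  0.004  0.002]
 [ 0.006  0.007 -0.008  0.001  0.003  0.001]
 [-0.007 -0.013  0.012 -0.002 -0.002 -0.006]
 [ 0.004 -0.007  0.001  0.006 -0.001 -0.001]
 [-0.003  0.007 -0.006 -0.001  0.    -0.   ]]
```

```bash
cat > ik.py <<'E'
import numpy as np
from fk import *
from plan import target
z=np.load("fk.npz");g=z["g"];s=z["s"]
lo=np.array([-2.91,-.3,-1.5,.17,-1.26,.16,-2.52])+.02;hi=np.array([2.91,2.13,1.42,2.43,4.41,1.93,2.52])-.02
rng=np.random.default_rng(0)
def ik(a,r,flip,q0):
    P,R=target(a,r);R=R*Ro.from_euler('z',np.pi*flip)
    f=lambda q:np.r_[(fk(q,g,s)[0]-P)*5,(fk(q,g,s)[1].inv()*R).as_rotvec()]
    o=least_squares(f,np.clip(q0,lo+.01,hi-.01),bounds=(lo,hi),max_nfev=60);return o.cost,o.x
if __name__=="__main__":
  for flip in(0,1):
    for a in range(-100,101,20):
        best=(9,None);sol=[]
        for k in range(14):
            c,x=ik(a,.034,flip,rng.uniform(lo,hi))
            if c<best[0]:best=(c,x)
            if c<1e-5:sol.append(x)
        print(flip,a,"%.4f"%best[0],len(sol),[x.round(2).tolist() for x in sol[:3]])
E
time python3 ik.py
```

```text
0 -100 0.0000 3 [[0.86, 1.41, -0.28, 2.19, 3.94, 1.88, 2.09], [0.84, 1.41, -0.26, 2.19, 3.93, 1.91, 2.08], [0.88, 1.41, -0.3, 2.19, 3.95, 1.87, 2.11]]
0 -80 0.0000 1 [[0.34, 1.22, 0.29, 2.38, 3.56, 1.91, 1.49]]
0 -60 0.0000 8 [[-0.16, 1.38, 1.08, 2.41, 3.65, 1.79, 0.72], [-0.08, 1.21, 0.9, 2.41, 3.69, 1.64, 0.92], [-0.15, 1.36, 1.06, 2.41, 3.65, 1.78, 0.74]]
0 -40 0.0000 2 [[0.19, 0.64, 0.38, 2.27, 3.98, 0.61, 1.02], [0.98, 0.66, -0.71, 2.22, 2.69, 0.31, 2.49]]
0 -20 0.0000 7 [[0.06, 0.63, 0.5, 1.98, -1.06, 0.47, -0.29], [0.46, 0.56, -0.08, 1.94, -0.21, 0.31, -1.06], [0.49, 0.56, -0.12, 1.94, -0.14, 0.31, -1.12]]
0 0 0.0000 1 [[0.18, 0.7, 0.26, 1.64, -0.22, 0.83, -1.12]]
0 20 0.0000 3 [[0.36, 0.88, -0.12, 1.26, 0.16, 1.35, -1.45], [0.17, 0.9, 0.24, 1.28, -0.1, 1.32, -1.25], [0.82, 1.18, -1.24, 1.21, 0.96, 1.76, -1.93]]
0 40 0.0000 5 [[0.09, 1.2, 0.51, 0.88, -0.24, 1.81, -1.16], [0.42, 1.17, -0.43, 0.83, 0.43, 1.91, -1.56], [0.35, 1.15, -0.21, 0.84, 0.28, 1.86, -1.48]]
0 60 0.0285 0 []
0 80 0.1358 0 []
0 100 0.2763 0 []
1 -100 0.0000 4 [[0.84, 1.41, -0.26, 2.19, 3.93, 1.9, -1.06], [1.
[... 478 characters left out ...]
96, 0.62, 0.29]]
1 -20 0.0000 3 [[1.25, 1.09, -1.48, 1.89, 1.37, 1.08, 0.85], [0.75, 0.6, -0.51, 1.92, 0.5, 0.38, 1.42], [1.24, 1.04, -1.42, 1.88, 1.33, 1.01, 0.86]]
1 0 0.0000 4 [[0.62, 0.72, -0.45, 1.6, 0.37, 0.91, 1.53], [0.33, 0.68, 0.01, 1.62, -0.01, 0.83, 1.83], [0.64, 0.72, -0.49, 1.6, 0.4, 0.92, 1.5]]
1 20 0.0000 5 [[0.31, 0.88, -0.02, 1.26, 0.09, 1.34, 1.75], [0.38, 0.89, -0.16, 1.26, 0.19, 1.36, 1.68], [0.68, 1.0, -0.8, 1.22, 0.64, 1.54, 1.37]]
1 40 0.0000 5 [[0.43, 1.17, -0.44, 0.83, 0.44, 1.91, 1.57], [0.12, 1.19, 0.44, 0.87, -0.19, 1.81, 1.95], [0.15, 1.17, 0.36, 0.87, -0.12, 1.8, 1.91]]
1 60 0.0285 0 []
1 80 0.1358 0 []
1 100 0.2779 0 []
real	2m5.342s
user	2m5.204s
sys	0m0.309s
```

```bash
cat > sim.py <<'E'
from ik import *
lim=np.array([1.89,1.89,2.39,2.39,3.01,3.01,3.01])*.07
def step(q,P,R,lam=.02):
    p0,R0=fk(q,g,s)
    d=P-p0;n=np.linalg.norm(d);P=p0+d*min(1,.05/max(n,1e-9))
    rv=(R*R0.inv()).as_rotvec();m=np.linalg.norm(rv);R=Ro.from_rotvec(rv*min(1,np.radians(8.59)/max(m,1e-9)))*R0
    f=lambda x:np.r_[(fk(x,g,s)[0]-P)*5,(fk(x,g,s)[1].inv()*R).as_rotvec(),lam*(x-q)]
    l2=np.maximum(lo,q-lim);h2=np.minimum(hi,q+lim)
    l2=np.minimum(l2,q-1e-6);h2=np.maximum(h2,q+1e-6)
    return least_squares(f,q,bounds=(l2,h2),max_nfev=15).x
def call(q,tr,tu):
    p0,R0=fk(q,g,s)
    for t,u in zip(tr,tu): q=step(q,p0+np.array(t)/100,Ro.from_rotvec(np.radians(u))*R0)
    return q
if __name__=="__main__":
    q=np.array(D[1][0])
    q=call(q,[[-0.7,1,-1],[-1.4,2,-2],[-2,3,-3.5],[-2.6,4,-5],[-3,4.6,-6]],[[-0.6,-8,0],[-1.3,-16,0],[-1.9,-24,0],[-2.5,-32,0],[-3.2,-40,0]]);print(q.round(2),fk(q,g,s)[0])
    q=call(q,[[-0.1,0,-0.5],[-0.2,0.1,-1],[-0.3,0.2,-2],[-0.5,0.2,-2.8],[-0.5,0.2,-2.8]],[[-0.4,-5,0],[-0.8,-10,0],[-1.2,-15,0],[-1.2,-15,0],[-1.2,-15,0]]);print(q.round(2),D[2][0])
    q=np.array(D[2][0])
    q=call(q,[[0.7,0.3,0.3],[1.4,0.6,0.5],[2.5,0.9,0.5],[3.7,1.2,0.4],[5,1.5,0.2]],[[0.6,8,0],[1.2,16,0],[1.8,24,0],[2.5,32,0],[3,40,0]]);print(q.round(2),D[3][0])
    q=call(np.array(D[3][0]),[[1.2,0.1,0],[2.5,0.1,-0.2],[4,0.1,-0.5],[5.5,0.1,-0.9],[6.7,0.1,-1.3]],[[-1,8,0],[-2,16,-1],[-3,24,-1],[-4,32,-1],[-4,40,-1]]);print(q.round(2),D[4][0])
    # follow arc with flip=1 from lean 0 downwards, two seeds
    for q in([.62,.72,-.45,1.6,.37,.91,1.53],[.33,.68,.01,1.62,-.01,.83,1.83],[1.25,1.0,-1.4,1.7,1.2,1.2,1.0]):
        q=np.array(q)
        for a in list(np.arange(0,40,5))+list(np.arange(35,-100,-5)):
            P,R=target(a,.034);R=R*Ro.from_euler('z',np.pi);q=step(q,P,R)
            if a%20==0:
                p,r=fk(q,g,s);print(a,q.round(2),"err mm %.0f deg %.0f"%(1e3*np.linalg.norm(p-P),np.degrees((r.inv()*R).magnitude())))
        print()
E
python3 sim.py
```

```text
[ 1.04  0.46 -0.68  2.12  0.17  0.18 -1.31] [ 0.51515987 -0.26756649  0.17821591]
[ 1.45  0.73 -1.14  2.16  1.23  0.18 -2.13] [1.22, 0.49, -0.71, 2.16, -1.26, 0.16, 0.28]
[ 0.56  0.49 -0.07  1.81 -0.42  0.67 -0.77] [0.54, 0.45, -0.01, 1.95, -0.73, 0.5, -0.46]
[ 0.1   0.84  0.41  1.25 -0.25  1.34 -1.13] [0.12, 0.81, 0.38, 1.27, -0.24, 1.31, -1.14]
0 [ 0.62  0.72 -0.45  1.6   0.37  0.91  1.53] err mm 0 deg 0
20 [ 0.49  0.91 -0.38  1.25  0.34  1.4   1.56] err mm 0 deg 0
20 [ 0.49  0.91 -0.38  1.25  0.34  1.4   1.56] err mm 0 deg 0
0 [ 0.62  0.72 -0.45  1.6   0.37  0.91  1.53] err mm 0 deg 0
-20 [ 0.72  0.59 -0.46  1.92  0.43  0.37  1.48] err mm 0 deg 0
-40 [ 1.06  0.67 -0.79  2.04  1.09  0.18  0.99] err mm 8 deg 9
-60 [ 1.47  1.07 -1.34  2.15  1.93  0.5   0.49] err mm 5 deg 18
-80 [ 1.64  1.6  -1.45  2.33  2.77  0.78  0.29] err mm 2 deg 12

0 [ 0.33  0.68  0.01  1.62 -0.01  0.83  1.84] err mm 0 deg 0
20 [0.26 0.89 0.07 1.27 0.03 1.33 1.79] err mm 0 deg 0
20 [0.26 0.89 0.07 1.27 0.03 1.33 1.79] err mm 0 deg 0
0 [ 0.33  0.68  0.01  1.62 -0.01  0.83  1.84] err mm 0 deg 0
-20 [ 0.51  0.56 -0.15  1.94 -0.08  0.31  1.96] err mm 0 deg 0
-40 [ 0.99  0.64 -0.68  2.01  0.55  0.18  1.5 ] err mm 8 deg 11
-60 [ 1.35  0.88 -1.07  2.07  1.39  0.18  0.92] err mm 8 deg 23
-80 [ 1.63  1.4  -1.46  2.21  2.24  0.55  0.56] err mm 4 deg 25

0 [ 1.14  1.05 -1.38  1.62  1.12  1.31  1.05] err mm 46 deg 6
20 [ 0.83  1.18 -1.25  1.21  0.97  1.76  1.21] err mm 0 deg 0
20 [ 0.73  1.05 -0.93  1.22  0.73  1.59  1.32] err mm 0 deg 0
0 [ 0.93  0.9  -1.04  1.57  0.83  1.16  1.2 ] err mm 0 deg 0
-20 [ 1.09  0.79 -1.06  1.9   1.08  0.68  0.97] err mm 0 deg 0
-40 [ 1.34  0.96 -1.3   2.14  1.84  0.62  0.41] err mm 2 deg 2
-60 [ 1.54  1.43 -1.47  2.33  2.56  0.87  0.23] err mm 0 deg 0
-80 [ 1.71  1.85 -1.42  2.33  3.1   0.75  0.32] err mm 0 deg 0
```

```bash
cat > route.py <<'E'
from sim import *
from plan import PSI
def tgt(a,r,th,phi,up=0):
    P,_=target(a,r);R=Ro.from_euler('z',PSI)*Ro.from_euler('x',np.radians(phi))*Ro.from_euler('y',np.radians(a))*Ro.from_euler('x',np.pi)*Ro.from_euler('z',-np.radians(th))
    return P+[0,0,up],R
def elbow(q):
    R=Ro.from_euler('z',-q[0])*Ro.from_euler('y',q[1]);e=R.apply([0,0,.533])+[0,0,.321]
    p,r=fk(q,g,s);w=p-r.apply([0,0,.321]);return e.round(2),w.round(2)
def run(q,wps,n=8,verbose=True):
    cur=wps[0]
    for w0,w1 in zip(wps[:-1],wps[1:]):
        k=max(1,int(np.ceil(max(abs(w1[0]-w0[0])/5,abs(w1[2]-w0[2])/8,abs(w1[3]-w0[3])/6,abs(w1[1]-w0[1])/.03,abs(w1[4]-w0[4])/.04))))
        em=0
        for i in range(1,k+1):
            P,R=tgt(*(np.array(w0)+(np.array(w1)-w0)*i/k));q=step(q,P,R)
            p,r=fk(q,g,s);em=max(em,np.linalg.norm(p-P)*1e3+np.degrees((r.inv()*R).magnitude()))
        if verbose:print(w1,k,q.round(2),"maxerr %.0f"%em,*elbow(q))
    return q,em
if __name__=="__main__":
    from workcell import bot
    q0=bot.observe()["qpos"]
    for ph in(-30,30):
        q,_=run(q0,[(32,.13,0,0,0),(0,.12,0,0,.08),(0,.12,180,0,.08),(-15,.12,180,ph,.08),(-50,.12,180,ph,.06),(-65,.12,180,0,.03),(-65,.034,180,0,0),(-30,.034,180,0,0),(0,.034,180,0,0),(20,.034,180,0,0),(38,.034,180,0,0),(0,.034,180,0,0),(-30,.034,180,0,0),(-65,.034,180,0,0)]);print()
E
python3 route.py
```

```text
(0, 0.12, 0, 0, 0.08) 7 [-0.01  0.57  0.57  1.5  -0.32  1.17 -1.04] maxerr 36 [0.29 0.   0.77] [ 0.59 -0.27  0.61]
(0, 0.12, 180, 0, 0.08) 23 [ 0.47  0.52 -0.2   1.47  0.11  1.17  1.74] maxerr 0 [ 0.24 -0.12  0.78] [ 0.59 -0.27  0.61]
(-15, 0.12, 180, -30, 0.08) 5 [ 0.1   0.32 -0.03  1.93  0.8   0.76  1.08] maxerr 0 [ 0.17 -0.02  0.83] [ 0.48 -0.11  0.55]
(-50, 0.12, 180, -30, 0.06) 7 [ 0.48  0.29 -0.38  2.41  2.16  0.53 -0.21] maxerr 23 [ 0.14 -0.07  0.83] [ 0.32 -0.13  0.45]
(-65, 0.12, 180, 0, 0.03) 5 [ 1.14  0.52 -0.74  2.41  3.18  0.41 -0.99] maxerr 35 [ 0.11 -0.24  0.78] [ 0.26 -0.25  0.39]
(-65, 0.034, 180, 0, 0) 3 [ 1.01  0.92 -0.58  2.39  3.44  1.   -1.07] maxerr 21 [ 0.22 -0.36  0.64] [ 0.27 -0.25  0.24]
(-30, 0.034, 180, 0, 0) 7 [ 0.57  0.56 -0.21  2.2   3.44  0.18 -1.54] maxerr 8 [ 0.24 -0.15  0.77] [ 0.39 -0.25  0.38]
(0, 0.034, 180, 0, 0) 6 [ 0.14  0.58  0.29  2.14  4.31  0.18 -2.5 ] maxerr 38 [ 0.29 -0.04  0.77] [ 0.43 -0.22  0.39]
(20, 0.034, 180, 0, 0) 4 [ 0.02  0.61  0.41  2.12  4.3   0.18 -2.5 ] maxerr 58 [ 0.31 -0.01  0.76] [ 0.45 -0.21  0.39]
(38, 0.034, 180, 0, 
[... 1299 characters left out ...]
34, 180, 0, 0) 6 [ 1.05  1.1  -1.38  1.56  1.09  1.4   1.06] maxerr 0 [ 0.24 -0.41  0.56] [ 0.59 -0.27  0.44]
(20, 0.034, 180, 0, 0) 4 [ 0.83  1.19 -1.26  1.2   0.97  1.77  1.2 ] maxerr 0 [ 0.33 -0.36  0.52] [ 0.71 -0.28  0.42]
(38, 0.034, 180, 0, 0) 4 [ 0.58  1.18 -0.83  0.92  0.69  1.91  1.41] maxerr 6 [ 0.41 -0.27  0.52] [ 0.79 -0.29  0.37]
(0, 0.034, 180, 0, 0) 8 [ 0.93  0.9  -1.02  1.57  0.82  1.15  1.21] maxerr 0 [ 0.25 -0.33  0.65] [ 0.59 -0.27  0.44]
(-30, 0.034, 180, 0, 0) 6 [ 1.09  0.72 -0.95  2.05  1.4   0.4   0.64] maxerr 0 [ 0.16 -0.31  0.72] [ 0.41 -0.26  0.39]
(-65, 0.034, 180, 0, 0) 7 [ 1.58  1.53 -1.46  2.35  2.7   0.88  0.24] maxerr 5 [-0.   -0.53  0.34] [ 0.27 -0.25  0.24]
```

```bash
cat > wp.py <<'E'
# wp.py a,r,th,phi,up ... : prints compact rows from the last pose to each waypoint, following the arc (5 rows a call)
import sys
from route import *
def cur():
    from workcell import bot
    b=bot.observe();return b,np.array(b["position"]),Ro.from_euler('xyz',b["tool_rot"])
if __name__=="__main__":
    b,P,R=cur();print("q",b["qpos"].round(2),"t",b["clock"])
    prev=None
    for w in sys.argv[1:]:
        w=np.array([float(x) for x in w.split(",")])
        P2,R2=tgt(*w);rv=(R2*R.inv()).as_rotvec()
        tr,tu=[],[]
        for i in range(1,6):
            if prev is None: p,r=P+(P2-P)*i/5,Ro.from_rotvec(rv*i/5)*R
            else: p,r=tgt(*(prev+(w-prev)*i/5))
            tr.append(((p-P)*100).round(1).tolist());tu.append(np.degrees((r*R.inv()).as_rotvec()).round(1).tolist())
        print(w.tolist(),"travel",tr,"turn",tu,"deg",np.degrees(np.linalg.norm(rv)).round(0));P,R,prev=P2,R2,w
E
python3 - <<'E'
from route import *
from workcell import bot
q0=bot.observe()["qpos"]
for l in(-50,-40):
    q,_=run(q0,[(32,.13,0,0,0),(0,.12,0,0,.08),(0,.12,180,0,.08),(-15,.12,180,30,.08),(l,.12,180,30,.06),(-20,.12,180,0,.06),(0,.12,180,0,.02),(36,.12,180,0,0),(36,.034,180,0,0),(0,.034,180,0,0),(-30,.034,180,0,0),(-65,.034,180,0,0),(-65,.1,180,0,0),(-65,.034,180,0,0),(0,.034,180,0,0),(36,.034,180,0,0)]);print()
E
python3 wp.py 0,.12,0,0,.08 0,.12,180,0,.08
```

```text
(0, 0.12, 0, 0, 0.08) 7 [-0.01  0.57  0.57  1.5  -0.32  1.17 -1.04] maxerr 36 [0.29 0.   0.77] [ 0.59 -0.27  0.61]
(0, 0.12, 180, 0, 0.08) 23 [ 0.47  0.52 -0.2   1.47  0.11  1.17  1.74] maxerr 0 [ 0.24 -0.12  0.78] [ 0.59 -0.27  0.61]
(-15, 0.12, 180, 30, 0.08) 5 [ 0.93  0.55 -0.43  1.6  -0.41  1.06  2.18] maxerr 0 [ 0.17 -0.22  0.78] [ 0.46 -0.42  0.55]
(-50, 0.12, 180, 30, 0.06) 7 [ 1.69  0.79 -1.23  2.15 -0.49  0.18  2.5 ] maxerr 9 [-0.04 -0.38  0.7 ] [ 0.25 -0.35  0.41]
(-20, 0.12, 180, 0, 0.06) 6 [ 0.97  0.4  -0.74  1.86  0.31  0.65  1.59] maxerr 1 [ 0.12 -0.17  0.81] [ 0.44 -0.26  0.56]
(0, 0.12, 180, 0, 0.02) 4 [ 0.72  0.63 -0.62  1.51  0.39  1.13  1.51] maxerr 0 [ 0.24 -0.21  0.75] [ 0.59 -0.27  0.55]
(36, 0.12, 180, 0, 0) 8 [ 0.34  1.1  -0.25  0.73  0.3   1.91  1.67] maxerr 8 [ 0.45 -0.16  0.56] [ 0.83 -0.29  0.45]
(36, 0.034, 180, 0, 0) 3 [ 0.35  1.09 -0.19  0.93  0.25  1.76  1.66] maxerr 0 [ 0.44 -0.16  0.57] [ 0.79 -0.29  0.37]
(0, 0.034, 180, 0, 0) 8 [ 0.53  0.7  -0.31  1.61  0.26  0.88  1.62] maxerr 0 [ 0.29 -0.17  0.73] [ 0.59 -0.27  0.44]
(-30, 0.034, 180, 0, 0) 6 [ 0
[... 2300 characters left out ...]
maxerr 0 [ 0.24 -0.4   0.58] [ 0.59 -0.27  0.44]
(36, 0.034, 180, 0, 0) 8 [ 0.6   1.19 -0.88  0.93  0.73  1.91  1.4 ] maxerr 3 [ 0.41 -0.28  0.52] [ 0.79 -0.29  0.38]

q [ 0.03  1.29  0.79  0.58 -0.47  1.93 -1.14] t 4.45
[0.0, 0.12, 0.0, 0.0, 0.08] travel [[-2.3, -0.4, 2.5], [-4.6, -0.8, 5.0], [-7.0, -1.3, 7.5], [-9.3, -1.7, 10.0], [-11.6, -2.1, 12.4]] turn [[0.4, -6.5, -0.5], [0.7, -13.1, -1.1], [1.1, -19.6, -1.6], [1.4, -26.1, -2.2], [1.8, -32.7, -2.7]] deg 33.0
[0.0, 0.12, 180.0, 0.0, 0.08] travel [[0.0, 0.0, 0.0], [0.0, 0.0, 0.0], [0.0, 0.0, 0.0], [0.0, 0.0, 0.0], [0.0, 0.0, 0.0]] turn [[0.0, 0.0, 36.0], [0.0, 0.0, 72.0], [0.0, 0.0, 108.0], [0.0, 0.0, 144.0], [0.0, 0.0, 180.0]] deg 180.0
```

```bash
python3 -m crank '{"travel":[[-2.3,-0.4,2.5],[-4.6,-0.8,5],[-7,-1.3,7.5],[-9.3,-1.7,10],[-11.6,-2.1,12.4]],"turn":[[0.4,-6.5,-0.5],[0.7,-13.1,-1.1],[1.1,-19.6,-1.6],[1.4,-26.1,-2.2],[1.8,-32.7,-2.7]],"gripper":[0.3,0.3,0.3,0.3,0.3]}' |sed -n 2,3p
python3 plan.py
for k in 1 2; do python3 -m crank '{"travel":[[0,0,0],[0,0,0],[0,0,0],[0,0,0],[0,0,0]],"turn":[[0,0,8.5],[0,0,17],[0,0,25.5],[0,0,34],[0,0,42.5]],"gripper":[0.3,0.3,0.3,0.3,0.3]}' >/dev/null; done
for k in 1 2; do python3 -m crank '{"travel":[[0,0,0],[0,0,0],[0,0,0],[0,0,0],[0,0,0]],"turn":[[0,0,8.5],[0,0,17],[0,0,25.5],[0,0,34],[0,0,42.5]],"gripper":[0.3,0.3,0.3,0.3,0.3]}' |sed -n 2,3p; done
python3 wp.py 0,.12,180,0,.08 -15,.12,180,30,.08 -40,.12,180,30,.06 -20,.12,180,0,.06
```

```text
position: [0.5996, -0.2798, 0.2891]
tool_rot: [3.104, 0.067, -0.097]
now lean 3.9 r 0.2046 ang 4.0 yoff -0.0066 q [-0.18  0.74  0.92  1.41 -0.52  1.32 -0.9 ] F [ 1.6 -0.9  3.3] M [-0.05 -0.2   0.02] w 0.059861667929672006 ff 0.0 t 4.95
position: [0.6002, -0.2802, 0.2889]
tool_rot: [3.104, 0.071, 2.133]
position: [0.6001, -0.2803, 0.2889]
tool_rot: [3.104, 0.07, 2.875]
q [ 0.28  0.5   0.14  1.49 -0.13  1.09  1.76] t 6.95
[0.0, 0.12, 180.0, 0.0, 0.08] travel [[-0.3, 0.2, -0.1], [-0.6, 0.3, -0.2], [-0.8, 0.5, -0.2], [-1.1, 0.7, -0.3], [-1.4, 0.8, -0.4]] turn [[-0.3, 0.9, 2.1], [-0.6, 1.7, 4.2], [-0.9, 2.6, 6.4], [-1.2, 3.5, 8.5], [-1.4, 4.4, 10.6]] deg 12.0
[-15.0, 0.12, 180.0, 30.0, 0.08] travel [[-0.6, 0.1, -0.0], [-1.3, 0.1, -0.1], [-1.9, 0.2, -0.1], [-2.5, 0.2, -0.3], [-3.1, 0.2, -0.4]] turn [[5.7, -3.5, -0.2], [11.5, -6.9, -0.6], [17.2, -10.3, -1.4], [22.9, -13.7, -2.5], [28.6, -17.0, -3.9]] deg 33.0
[-40.0, 0.12, 180.0, 30.0, 0.06] travel [[-1.0, 0.1, -0.7], [-2.0, 0.2, -1.5], [-2.9, 0.2, -2.4], [-3.8, 0.3, -3.4], [-4.6, 0.4, -4.4]] turn [[-0.3, -4.3, -2.5], [-0.7, -8.6, -5.0], [-1.0, -12.9, -7.5], [-1.4, -17.3, -10.0], [-1.7, -21.6, -12.5]] deg 25.0
[-20.0, 0.12, 180.0, 0.0, 0.06] travel [[0.7, -0.1, 0.5], [1.4, -0.1, 1.0], [2.1, -0.2, 1.4], [2.8, -0.2, 1.8], [3.6, -0.3, 2.1]] turn [[-5.7, 4.0, 1.8], [-11.4, 8.3, 3.3], [-17.0, 12.7, 4.3], [-22.5, 17.2, 5.0], [-28.0, 21.9, 5.2]] deg 36.0
```

```bash
python3 -m crank '{"travel":[[-0.3,0.2,-0.1],[-0.6,0.3,-0.2],[-0.8,0.5,-0.2],[-1.1,0.7,-0.3],[-1.4,0.8,-0.4]],"turn":[[-0.3,0.9,2.1],[-0.6,1.7,4.2],[-0.9,2.6,6.4],[-1.2,3.5,8.5],[-1.4,4.4,10.6]],"gripper":[0.3,0.3,0.3,0.3,0.3]}' >/dev/null
python3 -m crank '{"travel":[[-0.6,0.1,0],[-1.3,0.1,-0.1],[-1.9,0.2,-0.1],[-2.5,0.2,-0.3],[-3.1,0.2,-0.4]],"turn":[[5.7,-3.5,-0.2],[11.5,-6.9,-0.6],[17.2,-10.3,-1.4],[22.9,-13.7,-2.5],[28.6,-17,-3.9]],"gripper":[0.3,0.3,0.3,0.3,0.3]}' | tail -5; python3 plan.py
python3 -m crank '{"travel":[[-1,0.1,-0.7],[-2,0.2,-1.5],[-2.9,0.2,-2.4],[-3.8,0.3,-3.4],[-4.6,0.4,-4.4]],"turn":[[-0.3,-4.3,-2.5],[-0.7,-8.6,-5],[-1,-12.9,-7.5],[-1.4,-17.3,-10],[-1.7,-21.6,-12.5]],"gripper":[0.3,0.3,0.3,0.3,0.3]}' | tail -5
python3 wp.py -20,.12,180,0,.06 -35,.12,180,0,.05 -65,.12,180,0,.03
```

```text
position: [0.5558, -0.2695, 0.2813]
tool_rot: [2.597, 0.225, 2.923]
force: [1.0, -0.5, -0.0]
grip_width: 0.0599
finger_force: 0.0
now lean -17.4 r 0.1986 ang -8.8 yoff 0.0001 q [ 0.71  0.52 -0.09  1.61 -0.6   1.13  2.35] F [ 1.  -0.5 -0. ] M [-0.48  0.3  -0.01] w 0.05992235718974452 ff 0.0 t 7.95
position: [0.5184, -0.2657, 0.2341]
tool_rot: [2.535, 0.459, 2.749]
force: [-0.3, -0.9, -2.7]
grip_width: 0.06
finger_force: 0.0
q [ 1.26  0.54 -0.69  1.93 -0.65  0.65  2.51] t 8.45
[-20.0, 0.12, 180.0, 0.0, 0.06] travel [[0.5, -0.1, 0.5], [1.1, -0.1, 0.9], [1.6, -0.2, 1.4], [2.1, -0.2, 1.9], [2.7, -0.3, 2.4]] turn [[-5.9, 2.7, 0.8], [-11.8, 5.4, 1.5], [-17.7, 8.0, 2.3], [-23.7, 10.7, 3.0], [-29.6, 13.4, 3.8]] deg 33.0
[-35.0, 0.12, 180.0, 0.0, 0.05] travel [[-0.6, 0.0, -0.4], [-1.2, 0.1, -0.9], [-1.7, 0.1, -1.4], [-2.2, 0.2, -1.9], [-2.8, 0.2, -2.4]] turn [[-0.2, -3.0, 0.0], [-0.5, -6.0, 0.0], [-0.7, -9.0, 0.0], [-1.0, -12.0, 0.0], [-1.2, -15.0, 0.0]] deg 15.0
[-65.0, 0.12, 180.0, 0.0, 0.03] travel [[-1.0, 0.1, -1.2], [-1.9, 0.2, -2.4], [-2.7, 0.2, -3.8], [-3.4, 0.3, -5.2], [-4.0, 0.3, -6.8]] turn [[-0.5, -6.0, 0.0], [-1.0, -12.0, -0.0], [-1.4, -17.9, 0.0], [-1.9, -23.9, -0.0], [-2.4, -29.9, 0.0]] deg 30.0
```

```bash
python3 -m crank '{"travel":[[0.5,-0.1,0.5],[1.1,-0.1,0.9],[1.6,-0.2,1.4],[2.1,-0.2,1.9],[2.7,-0.3,2.4]],"turn":[[-5.9,2.7,0.8],[-11.8,5.4,1.5],[-17.7,8,2.3],[-23.7,10.7,3],[-29.6,13.4,3.8]],"gripper":[0.3,0.3,0.3,0.3,0.3]}' >/dev/null; python3 plan.py
python3 -m crank '{"travel":[[-0.6,0,-0.4],[-1.2,0.1,-0.9],[-1.7,0.1,-1.4],[-2.2,0.2,-1.9],[-2.8,0.2,-2.4]],"turn":[[-0.2,-3,0],[-0.5,-6,0],[-0.7,-9,0],[-1,-12,0],[-1.2,-15,0]],"gripper":[0.3,0.3,0.3,0.3,0.3]}'|tail -5
python3 wp.py -35,.12,180,0,.05 -50,.12,180,0,.04 -65,.12,180,0,.03
```

```text
now lean -20.1 r 0.1776 ang -13.5 yoff -0.0002 q [ 0.65  0.33 -0.27  1.89 -0.05  0.6   1.92] F [ 0.2  0.3 -1.8] M [ 0.02  0.4  -0.02] w 0.059712490487315674 ff 0.0 t 8.95
position: [0.516, -0.2659, 0.2329]
tool_rot: [3.124, 0.613, 3.055]
force: [20.1, -27.4, 7.7]
grip_width: 0.0596
finger_force: 0.0
q [ 1.02  0.33 -0.6   2.16 -0.43  0.16  2.39] t 9.45
[-35.0, 0.12, 180.0, 0.0, 0.05] travel [[0.0, -0.0, 0.0], [0.1, -0.0, 0.0], [0.1, -0.0, 0.0], [0.1, -0.0, 0.0], [0.1, -0.1, 0.0]] turn [[-0.2, 0.0, -0.0], [-0.3, 0.1, -0.1], [-0.5, 0.1, -0.1], [-0.6, 0.2, -0.2], [-0.8, 0.2, -0.2]] deg 1.0
[-50.0, 0.12, 180.0, 0.0, 0.04] travel [[-0.5, 0.0, -0.6], [-1.0, 0.1, -1.2], [-1.4, 0.1, -1.8], [-1.9, 0.2, -2.4], [-2.3, 0.2, -3.1]] turn [[-0.2, -3.0, 0.0], [-0.5, -6.0, 0.0], [-0.7, -9.0, 0.0], [-1.0, -12.0, -0.0], [-1.2, -15.0, 0.0]] deg 15.0
[-65.0, 0.12, 180.0, 0.0, 0.03] travel [[-0.4, 0.0, -0.7], [-0.8, 0.1, -1.4], [-1.1, 0.1, -2.1], [-1.4, 0.1, -2.9], [-1.7, 0.1, -3.6]] turn [[-0.2, -3.0, 0.0], [-0.5, -6.0, -0.0], [-0.7, -9.0, 0.0], [-1.0, -12.0, -0.0], [-1.2, -15.0, 0.0]] deg 15.0
```

```bash
python3 - <<'E'
from route import *
from workcell import bot
b=bot.observe();q0=b["qpos"];print(b["force"],b["qd"].round(2))
w0=(-35,.12,180,0,.05)
for nm,r in {"dir":[(-50,.12,180,0,.04)], "A":[(-35,.12,180,-12,.05),(-50,.12,180,-8,.04)],"B":[(-25,.12,180,-10,.05),(-45,.12,180,-10,.05)],"C":[(-25,.12,180,-18,.05),(-45,.12,180,-18,.05)],"D":[(-45,.12,180,30,.05),(-25,.12,180,-10,.05),(-45,.12,180,-10,.05)]}.items():
    print(nm);q,_=run(q0,[w0]+r+[(-65,.12,180,0,.03),(-65,.034,180,0,0),(-35,.034,180,0,0),(0,.034,180,0,0),(36,.034,180,0,0)])
E
```

```text
[ 20.11131595 -27.36851847   7.68825785] [ 1.02  0.13 -0.9   0.39 -1.54 -0.07  1.81]
dir
(-50, 0.12, 180, 0, 0.04) 3 [ 1.37  0.48 -0.93  2.16 -0.37  0.16  2.5 ] maxerr 25 [ 0.05 -0.24  0.79] [ 0.3  -0.3   0.46]
(-65, 0.12, 180, 0, 0.03) 3 [ 1.63  0.79 -1.18  2.16  0.13  0.16  2.26] maxerr 37 [-0.02 -0.38  0.7 ] [ 0.26 -0.34  0.4 ]
(-65, 0.034, 180, 0, 0) 3 [ 1.54  1.12 -1.2   2.01  0.77  0.16  1.85] maxerr 37 [ 0.01 -0.48  0.55] [ 0.32 -0.38  0.29]
(-35, 0.034, 180, 0, 0) 6 [ 1.32  0.93 -1.27  2.08  1.64  0.58  0.59] maxerr 31 [ 0.11 -0.41  0.64] [ 0.38 -0.27  0.38]
(0, 0.034, 180, 0, 0) 7 [ 1.    1.01 -1.23  1.57  0.98  1.28  1.12] maxerr 0 [ 0.24 -0.38  0.61] [ 0.59 -0.27  0.44]
(36, 0.034, 180, 0, 0) 8 [ 0.6   1.19 -0.88  0.93  0.73  1.91  1.4 ] maxerr 3 [ 0.41 -0.28  0.52] [ 0.79 -0.29  0.38]
A
(-35, 0.12, 180, -12, 0.05) 2 [ 0.75  0.27 -0.38  2.15 -0.01  0.16  2.  ] maxerr 12 [ 0.1  -0.1   0.83] [ 0.34 -0.23  0.51]
(-50, 0.12, 180, -8, 0.04) 3 [ 1.12  0.37 -0.8   2.18  0.63  0.16  1.42] maxerr 27 [ 0.08 -0.17  0.82] [ 0.32 -0.24  0.48]
(-65, 0.12, 180, 0, 0.03) 3 [ 1.52  0.65 -1
[... 2514 characters left out ...]
, 0.05) 4 [ 1.07  0.33 -0.81  2.21  1.19  0.18  0.79] maxerr 18 [ 0.08 -0.15  0.83] [ 0.32 -0.22  0.49]
(-65, 0.12, 180, 0, 0.03) 4 [ 1.56  0.73 -1.33  2.34  2.04  0.38  0.19] maxerr 29 [ 0.   -0.36  0.72] [ 0.26 -0.26  0.41]
(-65, 0.034, 180, 0, 0) 3 [ 1.42  1.13 -1.25  2.32  2.67  0.74 -0.15] maxerr 26 [ 0.07 -0.48  0.55] [ 0.29 -0.25  0.28]
(-35, 0.034, 180, 0, 0) 6 [ 1.06  0.69 -0.86  2.14  1.97  0.3   0.07] maxerr 1 [ 0.17 -0.3   0.73] [ 0.38 -0.26  0.37]
(0, 0.034, 180, 0, 0) 7 [ 0.92  0.89 -1.    1.58  0.8   1.14  1.22] maxerr 15 [ 0.25 -0.33  0.66] [ 0.59 -0.27  0.44]
(36, 0.034, 180, 0, 0) 8 [ 0.56  1.18 -0.78  0.9   0.66  1.91  1.44] maxerr 0 [ 0.42 -0.26  0.53] [ 0.79 -0.29  0.37]
```

```bash
python3 wp.py -22,.12,180,-15,.05 -45,.12,180,-12,.05 -65,.12,180,0,.03
```

```text
q [ 1.02  0.33 -0.6   2.16 -0.43  0.16  2.39] t 9.45
[-22.0, 0.12, 180.0, -15.0, 0.05] travel [[0.5, -0.1, 0.3], [1.0, -0.1, 0.5], [1.5, -0.2, 0.8], [2.0, -0.2, 1.1], [2.5, -0.3, 1.3]] turn [[-2.9, 2.9, -0.4], [-5.9, 5.7, -0.7], [-8.8, 8.6, -1.1], [-11.7, 11.4, -1.5], [-14.7, 14.3, -1.8]] deg 21.0
[-45.0, 0.12, 180.0, -12.0, 0.05] travel [[-0.9, 0.1, -0.4], [-1.7, 0.1, -0.9], [-2.5, 0.2, -1.4], [-3.3, 0.3, -2.0], [-4.0, 0.3, -2.6]] turn [[0.2, -4.5, 1.2], [0.5, -9.0, 2.3], [0.7, -13.5, 3.4], [0.9, -18.0, 4.4], [1.2, -22.5, 5.4]] deg 23.0
[-65.0, 0.12, 180.0, 0.0, 0.03] travel [[-0.6, 0.0, -1.0], [-1.1, 0.1, -2.1], [-1.6, 0.1, -3.1], [-2.0, 0.2, -4.3], [-2.4, 0.2, -5.4]] turn [[2.1, -4.1, 0.7], [4.1, -8.2, 1.3], [6.2, -12.4, 1.8], [8.2, -16.6, 2.0], [10.2, -20.8, 2.1]] deg 23.0
```

```bash
python3 -m crank '{"travel":[[0.5,-0.1,0.3],[1,-0.1,0.5],[1.5,-0.2,0.8],[2,-0.2,1.1],[2.5,-0.3,1.3]],"turn":[[-2.9,2.9,-0.4],[-5.9,5.7,-0.7],[-8.8,8.6,-1.1],[-11.7,11.4,-1.5],[-14.7,14.3,-1.8]],"gripper":[0.3,0.3,0.3,0.3,0.3]}' >/dev/null; python3 plan.py
python3 -m crank '{"travel":[[-0.5,0,-0.2],[-0.9,0.1,-0.4],[-1.3,0.1,-0.7],[-1.7,0.1,-0.9],[-2.1,0.2,-1.1]],"turn":[[0.1,-2.3,0.6],[0.2,-4.5,1.2],[0.3,-6.8,1.8],[0.5,-9,2.3],[0.6,-11.3,2.9]],"gripper":[0.3,0.3,0.3,0.3,0.3]}' >/dev/null; python3 plan.py
python3 -m crank '{"travel":[[-0.4,0,-0.3],[-0.8,0.1,-0.6],[-1.2,0.1,-0.9],[-1.6,0.1,-1.2],[-1.9,0.1,-1.5]],"turn":[[0.1,-2.3,0.5],[0.2,-4.5,1],[0.3,-6.8,1.5],[0.5,-9,2],[0.6,-11.3,2.5]],"gripper":[0.3,0.3,0.3,0.3,0.3]}' >/dev/null; python3 plan.py
python3 wp.py -65,.12,180,0,.03
```

```text
now lean -26.7 r 0.1573 ang -20.4 yoff 0.0015 q [ 0.35  0.29  0.03  2.09 -0.1   0.28  1.99] F [ 0.3  0.2 -0.5] M [0.2  0.49 0.04] w 0.05972230373667311 ff 0.0 t 9.95
now lean -34.8 r 0.1762 ang -23.6 yoff -0.0037 q [ 0.78  0.26 -0.35  2.17 -0.52  0.16  2.51] F [ 0.5 -1.1 -0.5] M [ 0.11  0.56 -0.01] w 0.05953614511525765 ff 0.0 t 10.45
now lean -40.3 r 0.2034 ang -25.8 yoff -0.0210 q [ 1.45  0.35 -0.98  2.17 -0.36  0.16  2.52] F [-0.8  0.4 -0.4] M [ 0.04  0.71 -0.  ] w 0.05991462214879636 ff 0.0 t 10.95
q [ 1.45  0.35 -0.98  2.17 -0.36  0.16  2.52] t 10.95
[-65.0, 0.12, 180.0, 0.0, 0.03] travel [[-0.4, 0.5, -2.0], [-0.7, 0.9, -4.1], [-1.1, 1.4, -6.1], [-1.5, 1.8, -8.2], [-1.9, 2.3, -10.2]] turn [[0.3, -5.0, -1.0], [0.6, -9.9, -1.9], [0.9, -14.9, -2.9], [1.2, -19.8, -3.8], [1.5, -24.8, -4.8]] deg 25.0
```

```bash
python3 - <<'E'
from route import *
from workcell import bot
q0=bot.observe()["qpos"]
for ph in (0,-15,-30):
    q,_=run(q0,[(-42,.15,180,0,.05),(-10,.12,180,ph,.05),(-30,.12,180,ph,.05),(-45,.12,180,ph/2,.05),(-65,.12,180,0,.03),(-65,.034,180,0,0),(-35,.034,180,0,0),(0,.034,180,0,0),(36,.034,180,0,0)]);print()
E
python3 wp.py -10,.12,180,-15,.05 -30,.12,180,-15,.05
```

```text
(-10, 0.12, 180, 0, 0.05) 7 [ 0.73  0.47 -0.52  1.69  0.25  0.88  1.63] maxerr 6 [ 0.18 -0.16  0.8 ] [ 0.51 -0.27  0.57]
(-30, 0.12, 180, 0, 0.05) 4 [ 1.    0.35 -0.67  2.05  0.15  0.31  1.78] maxerr 0 [ 0.1  -0.15  0.82] [ 0.37 -0.25  0.52]
(-45, 0.12, 180, 0.0, 0.05) 3 [ 1.4   0.47 -1.08  2.16  0.68  0.18  1.37] maxerr 16 [ 0.04 -0.24  0.8 ] [ 0.31 -0.27  0.48]
(-65, 0.12, 180, 0, 0.03) 4 [ 1.72  0.92 -1.39  2.24  1.52  0.22  0.91] maxerr 31 [-0.06 -0.42  0.64] [ 0.24 -0.32  0.38]
(-65, 0.034, 180, 0, 0) 3 [ 1.59  1.32 -1.47  2.21  2.16  0.58  0.53] maxerr 30 [-0.01 -0.52  0.46] [ 0.3  -0.3   0.29]
(-35, 0.034, 180, 0, 0) 6 [ 1.35  1.04 -1.41  2.1   1.72  0.78  0.55] maxerr 8 [ 0.1  -0.45  0.59] [ 0.38 -0.26  0.38]
(0, 0.034, 180, 0, 0) 7 [ 1.04  1.07 -1.33  1.56  1.06  1.37  1.08] maxerr 0 [ 0.24 -0.4   0.58] [ 0.59 -0.27  0.44]
(36, 0.034, 180, 0, 0) 8 [ 0.6   1.19 -0.88  0.93  0.73  1.91  1.4 ] maxerr 3 [ 0.41 -0.28  0.52] [ 0.79 -0.29  0.38]

(-10, 0.12, 180, -15, 0.05) 7 [ 0.58  0.43 -0.5   1.77  0.6   0.88  1.29] maxerr 12 [ 0.18 -0.12  0.81] [ 0.52 -0.18  0.56]
(-30, 0.12, 1
[... 1656 characters left out ...]
23  0.75] [ 0.47 -0.21  0.41]
(36, 0.034, 180, 0, 0) 8 [ 0.56  1.18 -0.77  0.9   0.66  1.91  1.44] maxerr 25 [ 0.42 -0.26  0.53] [ 0.79 -0.29  0.37]

q [ 1.45  0.35 -0.98  2.17 -0.36  0.16  2.52] t 10.95
[-10.0, 0.12, 180.0, -15.0, 0.05] travel [[1.4, 0.3, -0.3], [2.8, 0.6, -0.6], [4.1, 0.9, -0.9], [5.5, 1.2, -1.2], [6.9, 1.6, -1.5]] turn [[-2.3, 6.1, -2.0], [-4.5, 12.2, -3.9], [-6.8, 18.3, -5.9], [-9.1, 24.3, -7.9], [-11.4, 30.4, -9.8]] deg 34.0
[-30.0, 0.12, 180.0, -15.0, 0.05] travel [[-0.8, 0.1, -0.2], [-1.6, 0.1, -0.4], [-2.4, 0.2, -0.7], [-3.2, 0.3, -1.0], [-3.9, 0.3, -1.4]] turn [[-0.3, -3.9, 1.0], [-0.6, -7.7, 2.1], [-0.9, -11.6, 3.1], [-1.2, -15.4, 4.1], [-1.5, -19.3, 5.2]] deg 20.0
```

Continue with the φ=-15 route, checking joints as I go.

```bash
python3 -m crank '{"travel":[[1.4,0.3,-0.3],[2.8,0.6,-0.6],[4.1,0.9,-0.9],[5.5,1.2,-1.2],[6.9,1.6,-1.5]],"turn":[[-2.3,6.1,-2],[-4.5,12.2,-3.9],[-6.8,18.3,-5.9],[-9.1,24.3,-7.9],[-11.4,30.4,-9.8]],"gripper":[0.3,0.3,0.3,0.3,0.3]}' >/dev/null; python3 plan.py;python3 wp.py -10,.12,180,-20,.05 -30,.12,180,-20,.05
```

```text
now lean -29.2 r 0.1698 ang -17.5 yoff -0.0066 q [ 0.77  0.3  -0.38  2.05 -0.11  0.32  2.11] F [0.5 0.2 0.2] M [ 0.09  0.55 -0.  ] w 0.059745187189244854 ff 0.0 t 11.45
q [ 0.77  0.3  -0.38  2.05 -0.11  0.32  2.11] t 11.45
[-10.0, 0.12, 180.0, -20.0, 0.05] travel [[0.6, 0.1, 0.1], [1.2, 0.2, 0.2], [1.8, 0.3, 0.4], [2.5, 0.3, 0.5], [3.1, 0.4, 0.6]] turn [[-3.0, 3.9, -1.6], [-6.0, 7.7, -3.1], [-9.0, 11.6, -4.7], [-12.0, 15.5, -6.3], [-15.0, 19.3, -7.9]] deg 26.0
[-30.0, 0.12, 180.0, -20.0, 0.05] travel [[-0.8, 0.1, -0.2], [-1.6, 0.1, -0.4], [-2.4, 0.2, -0.7], [-3.2, 0.3, -1.0], [-3.9, 0.3, -1.4]] turn [[-0.3, -3.7, 1.4], [-0.6, -7.5, 2.7], [-0.9, -11.2, 4.1], [-1.2, -15.0, 5.5], [-1.5, -18.7, 6.8]] deg 20.0
```

```bash
python3 -m crank '{"travel":[[0.6,0.1,0.1],[1.2,0.2,0.2],[1.8,0.3,0.4],[2.5,0.3,0.5],[3.1,0.4,0.6]],"turn":[[-3,3.9,-1.6],[-6,7.7,-3.1],[-9,11.6,-4.7],[-12,15.5,-6.3],[-15,19.3,-7.9]],"gripper":[0.3,0.3,0.3,0.3,0.3]}' >/dev/null; python3 plan.py
python3 wp.py -10,.12,180,-20,.05 -30,.12,180,-20,.05 -45,.12,180,-10,.05 -65,.12,180,0,.03
```

```text
now lean -11.4 r 0.1698 ang -7.3 yoff -0.0012 q [0.11 0.38 0.11 1.84 0.41 0.72 1.45] F [-0.7 -1.4 -1.1] M [ 0.38  0.29 -0.02] w 0.05991052360217073 ff 0.0 t 11.95
q [0.11 0.38 0.11 1.84 0.41 0.72 1.45] t 11.95
[-10.0, 0.12, 180.0, -20.0, 0.05] travel [[0.0, 0.0, -0.0], [0.0, 0.0, -0.0], [0.1, 0.1, -0.0], [0.1, 0.1, -0.0], [0.1, 0.1, -0.0]] turn [[-0.1, 0.2, -0.1], [-0.2, 0.3, -0.1], [-0.3, 0.5, -0.2], [-0.5, 0.6, -0.2], [-0.6, 0.8, -0.3]] deg 1.0
[-30.0, 0.12, 180.0, -20.0, 0.05] travel [[-0.8, 0.1, -0.2], [-1.6, 0.1, -0.4], [-2.4, 0.2, -0.7], [-3.2, 0.3, -1.0], [-3.9, 0.3, -1.4]] turn [[-0.3, -3.7, 1.4], [-0.6, -7.5, 2.7], [-0.9, -11.2, 4.1], [-1.2, -15.0, 5.5], [-1.5, -18.7, 6.8]] deg 20.0
[-45.0, 0.12, 180.0, -10.0, 0.05] travel [[-0.5, 0.0, -0.3], [-1.1, 0.1, -0.7], [-1.5, 0.1, -1.1], [-2.0, 0.2, -1.5], [-2.5, 0.2, -1.9]] turn [[1.8, -3.0, 1.0], [3.5, -6.0, 1.9], [5.3, -9.1, 2.6], [7.0, -12.1, 3.3], [8.7, -15.3, 3.9]] deg 18.0
[-65.0, 0.12, 180.0, 0.0, 0.03] travel [[-0.6, 0.0, -1.0], [-1.1, 0.1, -2.1], [-1.6, 0.1, -3.1], [-2.0, 0.2, -4.3], [-2.4, 0.2, -5.4]] turn [[1.7, -4.1, 0.6], [3.3, -8.2, 1.1], [5.0, -12.4, 1.5], [6.6, -16.5, 1.7], [8.3, -20.7, 1.7]] deg 22.0
```

```bash
cat > s1.py <<'E'
from route import *
from workcell import bot
q=np.array([.77,.3,-.38,2.05,-.11,.32,2.11])
q=call(q,[[0.6,0.1,0.1],[1.2,0.2,0.2],[1.8,0.3,0.4],[2.5,0.3,0.5],[3.1,0.4,0.6]],[[-3,3.9,-1.6],[-6,7.7,-3.1],[-9,11.6,-4.7],[-12,15.5,-6.3],[-15,19.3,-7.9]]);print("check",q.round(2))
q0=bot.observe()["qpos"];print(q0.round(2))
w0=(-10,.12,180,-20,.05)
L={"L1":[(-10,.12,140,30,.05),(-40,.12,140,30,.05),(-25,.12,140,-20,.05)],
"L2":[(0,.12,140,40,.05),(-40,.12,140,40,.05),(-20,.12,140,0,.05)],
"L3":[(20,.12,140,35,.03),(-40,.12,140,35,.05),(-20,.12,140,-20,.05)],
"L4":[(20,.12,140,0,.03),(0,.12,140,40,.03),(-40,.12,140,40,.05),(-20,.12,140,0,.05)]}
for n,l in L.items():
    print(n);q=q0;last=w0
    for k in range(2):
        q,e=run(q,[last]+l,verbose=False);last=l[-1];print(k,q.round(2),"%.0f"%e)
E
python3 s1.py
```

```text
check [ 0.22  0.39 -0.06  1.83  0.51  0.77  1.35]
[0.11 0.38 0.11 1.84 0.41 0.72 1.45]
L1
0 [0.12 0.28 0.23 2.09 0.13 0.28 1.1 ] 10
1 [0.07 0.28 0.29 2.1  0.08 0.27 1.15] 10
L2
0 [ 0.36  0.34  0.08  1.91 -0.27  0.58  1.43] 0
1 [ 0.31  0.34  0.14  1.92 -0.31  0.58  1.46] 0
L3
0 [-0.01  0.32  0.31  2.01  0.29  0.44  0.9 ] 5
1 [-0.02  0.32  0.31  2.01  0.29  0.44  0.9 ] 5
L4
0 [ 0.36  0.34  0.08  1.91 -0.27  0.58  1.42] 0
1 [ 0.31  0.34  0.14  1.92 -0.31  0.58  1.47] 0
```

```bash
cat > s2.py <<'E'
from route import *
from workcell import bot
q0=bot.observe()["qpos"]
w0=(-10,.12,180,-20,.05)
for thm in (230,260):
    q,e=run(q0,[w0,(5,.12,180,0,.06),(5,.12,thm,0,.06),(5,.12,180,0,.06),(-20,.12,180,0,.05),(-45,.12,180,0,.04),(-65,.12,180,0,.03),(-65,.034,180,0,0),(-35,.034,180,0,0),(0,.034,180,0,0),(36,.034,180,0,0)]);print()
E
python3 s2.py
```

```text
(5, 0.12, 180, 0, 0.06) 4 [ 0.34  0.59 -0.03  1.39  0.04  1.24  1.79] maxerr 0 [ 0.28 -0.1   0.76] [ 0.62 -0.28  0.58]
(5, 0.12, 230, 0, 0.06) 7 [ 0.54  0.61 -0.38  1.37  0.24  1.28  2.5 ] maxerr 1 [ 0.26 -0.16  0.76] [ 0.62 -0.27  0.58]
(5, 0.12, 180, 0, 0.06) 7 [ 0.43  0.6  -0.18  1.38  0.12  1.26  1.73] maxerr 0 [ 0.27 -0.12  0.76] [ 0.62 -0.28  0.58]
(-20, 0.12, 180, 0, 0.05) 5 [ 0.64  0.35 -0.29  1.89 -0.01  0.58  1.88] maxerr 0 [ 0.15 -0.11  0.82] [ 0.44 -0.26  0.55]
(-45, 0.12, 180, 0, 0.04) 5 [ 1.23  0.41 -0.79  2.15 -0.44  0.18  2.5 ] maxerr 21 [ 0.07 -0.2   0.81] [ 0.31 -0.28  0.48]
(-65, 0.12, 180, 0, 0.03) 4 [ 1.62  0.78 -1.17  2.15  0.13  0.18  2.26] maxerr 38 [-0.02 -0.37  0.7 ] [ 0.26 -0.34  0.4 ]
(-65, 0.034, 180, 0, 0) 3 [ 1.54  1.12 -1.21  2.01  0.76  0.18  1.85] maxerr 38 [ 0.01 -0.48  0.55] [ 0.32 -0.38  0.3 ]
(-35, 0.034, 180, 0, 0) 6 [ 1.33  0.95 -1.29  2.08  1.65  0.6   0.59] maxerr 32 [ 0.1  -0.42  0.63] [ 0.38 -0.27  0.38]
(0, 0.034, 180, 0, 0) 7 [ 1.01  1.01 -1.24  1.57  0.99  1.29  1.11] maxerr 0 [ 0.24 -0.38  0.6 ] [ 0.59 -0.27  0.44]
(36, 0.034, 180, 0, 0
[... 596 characters left out ...]
0, 0.04) 5 [ 1.48  0.55 -1.19  2.19  1.14  0.18  0.96] maxerr 14 [ 0.03 -0.28  0.78] [ 0.29 -0.27  0.46]
(-65, 0.12, 180, 0, 0.03) 4 [ 1.73  1.01 -1.48  2.32  1.98  0.4   0.47] maxerr 24 [-0.07 -0.44  0.61] [ 0.23 -0.3   0.37]
(-65, 0.034, 180, 0, 0) 3 [ 1.55  1.4  -1.44  2.33  2.61  0.82  0.18] maxerr 19 [ 0.01 -0.53  0.41] [ 0.28 -0.25  0.26]
(-35, 0.034, 180, 0, 0) 6 [ 1.32  0.97 -1.32  2.1   1.72  0.68  0.5 ] maxerr 0 [ 0.11 -0.42  0.62] [ 0.38 -0.26  0.38]
(0, 0.034, 180, 0, 0) 7 [ 1.02  1.03 -1.27  1.57  1.01  1.32  1.1 ] maxerr 0 [ 0.24 -0.39  0.59] [ 0.59 -0.27  0.44]
(36, 0.034, 180, 0, 0) 8 [ 0.6   1.19 -0.88  0.93  0.73  1.91  1.4 ] maxerr 3 [ 0.41 -0.28  0.52] [ 0.79 -0.29  0.38]
```

```bash
python3 wp.py 5,.12,180,0,.06
```

```text
q [0.11 0.38 0.11 1.84 0.41 0.72 1.45] t 11.95
[5.0, 0.12, 180.0, 0.0, 0.06] travel [[0.6, -0.0, 0.2], [1.3, -0.1, 0.4], [1.9, -0.1, 0.7], [2.6, -0.1, 0.9], [3.2, -0.1, 1.1]] turn [[4.1, 2.8, -0.5], [8.2, 5.6, -1.1], [12.3, 8.4, -1.6], [16.3, 11.2, -2.1], [20.4, 14.1, -2.7]] deg 25.0
```

```bash
python3 -m crank '{"travel":[[0.6,0,0.2],[1.3,-0.1,0.4],[1.9,-0.1,0.7],[2.6,-0.1,0.9],[3.2,-0.1,1.1]],"turn":[[4.1,2.8,-0.5],[8.2,5.6,-1.1],[12.3,8.4,-1.6],[16.3,11.2,-2.1],[20.4,14.1,-2.7]],"gripper":[0.3,0.3,0.3,0.3,0.3]}' >/dev/null
for k in 1 2; do python3 -m crank '{"travel":[[0,0,0],[0,0,0],[0,0,0],[0,0,0],[0,0,0]],"turn":[[0,0,8.5],[0,0,17],[0,0,25.5],[0,0,34],[0,0,42.5]],"gripper":[0.3,0.3,0.3,0.3,0.3]}' >/dev/null; python3 plan.py; done; python3 wp.py 5,.12,180,0,.06
```

```text
now lean 3.9 r 0.1783 ang 3.4 yoff 0.0020 q [ 0.42  0.57 -0.19  1.43  0.18  1.21  2.43] F [-0.8 -0.6 -0.4] M [ 0.05 -0.09  0.02] w 0.059810745730172754 ff 0.0 t 12.95
now lean 3.8 r 0.1708 ang 2.7 yoff 0.0059 q [ 0.84  0.73 -0.97  1.43  0.66  1.38  2.52] F [-0.3  0.3 -1.6] M [ 0.06 -0.01  0.03] w 0.059745369666211176 ff 0.0 t 13.45
q [ 0.84  0.73 -0.97  1.43  0.66  1.38  2.52] t 13.45
[5.0, 0.12, 180.0, 0.0, 0.06] travel [[0.0, -0.1, 0.2], [0.1, -0.2, 0.4], [0.1, -0.4, 0.5], [0.2, -0.5, 0.7], [0.2, -0.6, 0.9]] turn [[-0.3, -0.3, -13.8], [-0.6, -0.6, -27.6], [-0.9, -0.9, -41.4], [-1.2, -1.2, -55.2], [-1.6, -1.5, -69.0]] deg 69.0
```

```bash
for k in 1 2; do python3 -m crank '{"travel":[[0,0,0],[0,0,0],[0,0,0],[0,0,0],[0,0,0]],"turn":[[0,0,-7],[0,0,-14],[0,0,-21],[0,0,-28],[0,0,-35]],"gripper":[0.3,0.3,0.3,0.3,0.3]}' >/dev/null; python3 plan.py; done; python3 wp.py -10,.12,180,0,.05 -25,.12,180,0,.05 -45,.12,180,0,.04 -65,.12,180,0,.03
```

```text
now lean 5.7 r 0.1701 ang 2.7 yoff 0.0062 q [ 0.79  0.71 -0.84  1.38  0.54  1.38  2.  ] F [-0.2 -0.1  0. ] M [ 0.12 -0.09 -0.02] w 0.05971427812479884 ff 0.0 t 13.95
now lean 5.4 r 0.1701 ang 2.7 yoff 0.0062 q [ 0.75  0.69 -0.72  1.37  0.41  1.34  1.48] F [-0.2 -0.3 -0.1] M [-0.02 -0.09 -0.01] w 0.05966224357025437 ff 0.0 t 14.45
q [ 0.75  0.69 -0.72  1.37  0.41  1.34  1.48] t 14.45
[-10.0, 0.12, 180.0, 0.0, 0.05] travel [[-0.6, -0.1, -0.0], [-1.2, -0.2, -0.1], [-1.8, -0.2, -0.1], [-2.3, -0.3, -0.1], [-2.9, -0.4, -0.2]] turn [[-0.7, -3.0, 0.2], [-1.4, -6.1, 0.4], [-2.0, -9.1, 0.7], [-2.7, -12.2, 0.9], [-3.4, -15.2, 1.1]] deg 16.0
[-25.0, 0.12, 180.0, 0.0, 0.05] travel [[-0.6, 0.0, -0.1], [-1.2, 0.1, -0.3], [-1.8, 0.1, -0.5], [-2.4, 0.2, -0.7], [-3.0, 0.2, -0.9]] turn [[-0.2, -3.0, 0.0], [-0.5, -6.0, -0.0], [-0.7, -9.0, 0.0], [-1.0, -12.0, -0.0], [-1.2, -15.0, 0.0]] deg 15.0
[-45.0, 0.12, 180.0, 0.0, 0.04] travel [[-0.7, 0.1, -0.6], [-1.5, 0.1, -1.2], [-2.1, 0.2, -1.9], [-2.8, 0.2, -2.6], [-3.4, 0.3, -3.4]] turn [[-0.3, -4.0, 0.0], [-0.6, -8.0, 0.0], [-1.0, -12.0, -0.0], [-1.3, -15.9, 0.0], [-1.6, -19.9, 0.0]] deg 20.0
[-65.0, 0.12, 180.0, 0.0, 0.03] travel [[-0.6, 0.0, -0.8], [-1.1, 0.1, -1.7], [-1.6, 0.1, -2.5], [-2.0, 0.2, -3.5], [-2.4, 0.2, -4.4]] turn [[-0.3, -4.0, -0.0], [-0.6, -8.0, -0.0], [-1.0, -12.0, 0.0], [-1.3, -15.9, 0.0], [-1.6, -19.9, 0.0]] deg 20.0
```

```bash
python3 -m crank '{"travel":[[-0.6,-0.1,0],[-1.2,-0.2,-0.1],[-1.8,-0.2,-0.1],[-2.3,-0.3,-0.1],[-2.9,-0.4,-0.2]],"turn":[[-0.7,-3,0.2],[-1.4,-6.1,0.4],[-2,-9.1,0.7],[-2.7,-12.2,0.9],[-3.4,-15.2,1.1]],"gripper":[0.3,0.3,0.3,0.3,0.3]}' >/dev/null
python3 -m crank '{"travel":[[-0.6,0,-0.1],[-1.2,0.1,-0.3],[-1.8,0.1,-0.5],[-2.4,0.2,-0.7],[-3,0.2,-0.9]],"turn":[[-0.2,-3,0],[-0.5,-6,0],[-0.7,-9,0],[-1,-12,0],[-1.2,-15,0]],"gripper":[0.3,0.3,0.3,0.3,0.3]}' >/dev/null; python3 plan.py
python3 -m crank '{"travel":[[-0.4,0,-0.3],[-0.7,0.1,-0.6],[-1.1,0.1,-0.9],[-1.5,0.1,-1.2],[-1.8,0.2,-1.5]],"turn":[[-0.2,-2,0],[-0.3,-4,0],[-0.5,-6,0],[-0.6,-8,0],[-0.8,-10,0]],"gripper":[0.3,0.3,0.3,0.3,0.3]}' >/dev/null; python3 plan.py
python3 -m crank '{"travel":[[-0.3,0,-0.4],[-0.6,0.1,-0.8],[-0.9,0.1,-1.2],[-1.3,0.1,-1.6],[-1.6,0.1,-1.9]],"turn":[[-0.2,-2,0],[-0.3,-4,0],[-0.5,-6,0],[-0.6,-8,0],[-0.8,-10,0]],"gripper":[0.3,0.3,0.3,0.3,0.3]}' >/dev/null; python3 plan.py
python3 wp.py -55,.12,180,0,.03 -65,.12,180,0,.02
```

```text
now lean -25.1 r 0.1671 ang -17.8 yoff -0.0003 q [ 1.12  0.41 -0.86  1.98  0.4   0.48  1.55] F [ 0.5 -0.1  0.6] M [-0.01  0.41 -0.03] w 0.05972155980915938 ff 0.0 t 15.45
now lean -35.1 r 0.1597 ang -25.7 yoff -0.0000 q [ 1.22  0.39 -0.87  2.16  0.48  0.16  1.52] F [22.9 -1.5 12.5] M [-0.05 -1.66  0.04] w 0.05964921757510473 ff 0.0 t 15.95
now lean -37.5 r 0.1467 ang -37.4 yoff -0.0033 q [ 1.44  0.54 -1.13  2.24  1.54  0.23  0.56] F [ 0.5 -0.2  0.4] M [0.02 0.68 0.06] w 0.059907653748718606 ff 0.0 t 16.45
q [ 1.44  0.54 -1.13  2.24  1.54  0.23  0.56] t 16.45
[-55.0, 0.12, 180.0, 0.0, 0.03] travel [[-0.2, 0.1, -0.4], [-0.4, 0.2, -0.7], [-0.5, 0.2, -1.1], [-0.7, 0.3, -1.4], [-0.9, 0.4, -1.8]] turn [[-0.1, -3.5, -0.0], [-0.3, -7.0, -0.0], [-0.4, -10.5, -0.1], [-0.5, -14.0, -0.1], [-0.7, -17.5, -0.1]] deg 17.0
[-65.0, 0.12, 180.0, 0.0, 0.02] travel [[-0.2, 0.0, -0.5], [-0.5, 0.0, -1.1], [-0.7, 0.1, -1.7], [-0.9, 0.1, -2.2], [-1.0, 0.1, -2.8]] turn [[-0.2, -2.0, 0.0], [-0.3, -4.0, 0.0], [-0.5, -6.0, 0.0], [-0.6, -8.0, 0.0], [-0.8, -10.0, 0.0]] deg 10.0
```

```bash
python3 -m crank '{"travel":[[-0.2,0.1,-0.4],[-0.4,0.2,-0.7],[-0.5,0.2,-1.1],[-0.7,0.3,-1.4],[-0.9,0.3,-1.8]],"turn":[[-0.1,-2,0],[-0.3,-4,0],[-0.4,-6,0],[-0.5,-8,0],[-0.7,-10,0]],"gripper":[0.3,0.3,0.3,0.3,0.3]}' >/dev/null; python3 plan.py
python3 -m crank '{"travel":[[-0.2,0,-0.5],[-0.5,0,-1.1],[-0.7,0.1,-1.7],[-0.9,0.1,-2.2],[-1,0.1,-2.8]],"turn":[[-0.2,-2,0],[-0.3,-4,0],[-0.5,-6,0],[-0.6,-8,0],[-0.8,-10,0]],"gripper":[0.3,0.3,0.3,0.3,0.3]}' >/dev/null; python3 plan.py
python3 wp.py -65,.1,180,0,0; python3 - <<'E'
from route import *
from workcell import bot
run(bot.observe()["qpos"],[(-62,.12,180,0,.02),(-65,.1,180,0,0),(-65,.034,180,0,0),(-35,.034,180,0,0),(0,.034,180,0,0),(36,.034,180,0,0),(0,.034,180,0,0),(-35,.034,180,0,0),(-65,.034,180,0,0)])
E
```

```text
now lean -47.6 r 0.1394 ang -44.7 yoff -0.0013 q [ 1.63  0.86 -1.4   2.37  2.21  0.51  0.1 ] F [-0.2 -0.  -1.6] M [ 0.04  0.77 -0.04] w 0.06012273702953544 ff 0.0 t 16.95
now lean -57.2 r 0.1206 ang -54.3 yoff -0.0120 q [ 1.73  1.24 -1.49  2.43  2.44  0.72  0.21] F [-0.4  0.   0.1] M [ 0.09  0.85 -0.03] w 0.05983288926168039 ff 0.0 t 17.45
q [ 1.73  1.24 -1.49  2.43  2.44  0.72  0.21] t 17.45
[-65.0, 0.1, 180.0, 0.0, 0.0] travel [[0.2, 0.2, -0.6], [0.3, 0.5, -1.1], [0.5, 0.7, -1.7], [0.7, 0.9, -2.3], [0.8, 1.1, -2.8]] turn [[-0.1, -1.6, -0.1], [-0.1, -3.1, -0.1], [-0.2, -4.7, -0.2], [-0.2, -6.2, -0.3], [-0.3, -7.8, -0.3]] deg 8.0
(-65, 0.1, 180, 0, 0) 1 [ 1.69  1.38 -1.46  2.43  2.66  0.75  0.16] maxerr 9 [-0.06 -0.52  0.42] [ 0.21 -0.26  0.27]
(-65, 0.034, 180, 0, 0) 3 [ 1.56  1.49 -1.43  2.35  2.74  0.86  0.17] maxerr 0 [ 0.   -0.53  0.36] [ 0.27 -0.25  0.24]
(-35, 0.034, 180, 0, 0) 6 [ 1.3   0.93 -1.28  2.11  1.73  0.64  0.47] maxerr 0 [ 0.11 -0.41  0.64] [ 0.38 -0.26  0.38]
(0, 0.034, 180, 0, 0) 7 [ 1.01  1.01 -1.24  1.57  0.99  1.3   1.11] maxerr 0 [ 0.24 -0.38  0.6 ] [ 0.59 -0.27  0.44]
(36, 0.034, 180, 0, 0) 8 [ 0.6   1.19 -0.88  0.93  0.73  1.91  1.4 ] maxerr 3 [ 0.41 -0.28  0.52] [ 0.79 -0.29  0.38]
(0, 0.034, 180, 0, 0) 8 [ 0.95  0.92 -1.07  1.57  0.86  1.18  1.18] maxerr 0 [ 0.25 -0.34  0.64] [ 0.59 -0.27  0.44]
(-35, 0.034, 180, 0, 0) 7 [ 1.28  0.89 -1.23  2.09  1.66  0.59  0.51] maxerr 2 [ 0.12 -0.4   0.66] [ 0.39 -0.26  0.38]
(-65, 0.034, 180, 0, 0) 6 [ 1.58  1.54 -1.47  2.34  2.69  0.88  0.26] maxerr 2 [-0.   -0.53  0.34] [ 0.27 -0.25  0.24]
```

```bash
python3 -m crank '{"travel":[[0.2,0.2,-0.6],[0.3,0.5,-1.1],[0.5,0.7,-1.7],[0.7,0.9,-2.3],[0.8,1.1,-2.8]],"turn":[[-0.1,-1,0],[-0.1,-2,-0.1],[-0.2,-3,-0.2],[-0.2,-4,-0.3],[-0.3,-5,-0.3]],"gripper":[0.3,0.3,0.3,0.3,0.3]}' >/dev/null; python3 wp.py -62,.09,180,0,0 -62,.034,180,0,0; python3 plan.py
```

```text
q [ 1.72  1.49 -1.49  2.43  2.58  0.82  0.32] t 17.95
[-62.0, 0.09, 180.0, 0.0, 0.0] travel [[0.1, 0.1, 0.0], [0.2, 0.3, 0.0], [0.2, 0.4, 0.0], [0.3, 0.5, 0.1], [0.4, 0.7, 0.1]] turn [[0.0, 0.0, -0.1], [0.1, 0.1, -0.2], [0.1, 0.1, -0.2], [0.1, 0.1, -0.3], [0.1, 0.1, -0.4]] deg 0.0
[-62.0, 0.034, 180.0, 0.0, 0.0] travel [[1.0, -0.1, -0.5], [2.0, -0.2, -1.1], [3.0, -0.2, -1.6], [3.9, -0.3, -2.1], [4.9, -0.4, -2.6]] turn [[0.0, 0.0, 0.0], [0.0, 0.0, 0.0], [0.0, 0.0, 0.0], [0.0, 0.0, 0.0], [0.0, 0.0, 0.0]] deg 0.0
now lean -62.1 r 0.0928 ang -63.4 yoff -0.0070 q [ 1.72  1.49 -1.49  2.43  2.58  0.82  0.32] F [ 0.3  0.4 -0.1] M [ 0.03  0.95 -0.03] w 0.059802755648298254 ff 0.0 t 17.95
```

```bash
python3 -m crank '{"travel":[[0.6,0.2,-0.2],[1.1,0.4,-0.4],[1.6,0.5,-0.6],[2,0.6,-0.7],[2,0.6,-0.7]],"turn":[[0,0,-0.1],[0,0,-0.2],[0,0,-0.3],[0,0,-0.4],[0,0,-0.4]],"gripper":[0.3,0.3,0.3,0.3,0.3]}' >/dev/null; python3 plan.py;python3 wp.py -62,.034,180,0,0
```

```text
now lean -62.1 r 0.0725 ang -60.9 yoff 0.0010 q [ 1.66  1.51 -1.49  2.41  2.6   0.87  0.31] F [-0.  -0.6  0.3] M [0.08 0.94 0.  ] w 0.05982756385066213 ff 0.0 t 18.45
q [ 1.66  1.51 -1.49  2.41  2.6   0.87  0.31] t 18.45
[-62.0, 0.034, 180.0, 0.0, 0.0] travel [[0.7, -0.1, -0.4], [1.3, -0.1, -0.8], [2.0, -0.2, -1.2], [2.6, -0.3, -1.5], [3.3, -0.4, -1.9]] turn [[0.0, 0.0, -0.0], [0.1, 0.0, -0.0], [0.1, 0.1, -0.0], [0.1, 0.1, -0.0], [0.1, 0.1, -0.1]] deg 0.0
```

```bash
python3 -m crank '{"travel":[[0.7,-0.1,-0.4],[1.3,-0.1,-0.8],[2,-0.2,-1.2],[2.6,-0.3,-1.5],[3.3,-0.4,-1.9]],"turn":[[0,0,0],[0,0,0],[0,0,0],[0,0,0],[0,0,0]],"gripper":[0.3,0.3,0.3,0.3,0.3]}' >/dev/null; python3 plan.py
python3 -m crank '{"travel":[[0,0,0],[0,0,0],[0,0,0],[0,0,0],[0,0,0]],"turn":[[0,0,0],[0,0,0],[0,0,0],[0,0,0],[0,0,0]],"gripper":[0.5,0.6,0.7,1,1]}' 50|tail -3
python3 -m crank '{"travel":[[0,0,0],[0,0,0],[0,0,0],[0,0,0],[0,0,0]],"turn":[[0,0,0],[0,0,0],[0,0,0],[0,0,0],[0,0,0]],"gripper":[1,1,1,1,1]}'|tail -3; python3 plan.py
python3 wp.py -62,.034,180,0,0 -42,.034,180,0,0 -22,.034,180,0,0 -2,.034,180,0,0 18,.034,180,0,0 37,.034,180,0,0
python3 - <<'E'
from h import *
f=bot.grab_frame("top");cv2.imwrite("pics/t2.png",cv2.resize(f["pixels"][130:250,290:430,::-1],None,fx=4,fy=4,interpolation=cv2.INTER_CUBIC))
f=bot.grab_frame("wrist");cv2.imwrite("pics/w2.png",f["pixels"][:,:,::-1])
E
```

```text
now lean -62.1 r 0.0340 ang -62.3 yoff -0.0008 q [ 1.6   1.56 -1.46  2.34  2.64  0.87  0.32] F [-0.   0.4  0.8] M [ 0.05  0.87 -0.  ] w 0.05977624225424449 ff 0.0 t 18.95
force: [-3.2, 5.4, 1.4]
grip_width: 0.017
finger_force: 50.7
force: [-3.6, 5.2, 1.7]
grip_width: 0.0171
finger_force: 50.7
now lean -62.1 r 0.0352 ang -62.2 yoff 0.0002 q [ 1.61  1.56 -1.46  2.34  2.64  0.87  0.32] F [-3.6  5.2  1.7] M [0.47 0.89 0.58] w 0.017119011057863485 ff 50.73514938354492 t 19.95
q [ 1.61  1.56 -1.46  2.34  2.64  0.87  0.32] t 19.95
[-62.0, 0.034, 180.0, 0.0, 0.0] travel [[0.0, -0.0, -0.0], [0.0, -0.0, -0.0], [0.1, -0.0, -0.0], [0.1, -0.0, -0.0], [0.1, -0.0, -0.0]] turn [[0.0, 0.0, -0.0], [0.0, 0.1, -0.0], [0.0, 0.1, -0.1], [0.0, 0.1, -0.1], [0.1, 0.1, -0.1]] deg 0.0
[-42.0, 0.034, 180.0, 0.0, 0.0] travel [[0.1, -0.0, 0.2], [0.3, -0.0, 0.4], [0.4, -0.0, 0.6], [0.6, -0.0, 0.8], [0.7, -0.1, 0.9]] turn [[0.3, 4.0, 0.0], [0.6, 8.0, 0.0], [1.0, 12.0, 0.0], [1.3, 15.9, 0.0], [1.6, 19.9, 0.0]] deg 20.0
[-22.0, 0.034, 180.0, 0.0, 0.0] travel [[0.2, -0.0, 0.2], [0.4, -0.0, 0.3], [0.6, -0.0, 0.4], [0.8, -0.1, 0.5], [1.0, -0.1, 0.6]] turn [[0.3, 4.0, -0.0], [0.6, 8.0, -0.0], [1.0, 12.0, -0.0], [1.3, 15.9, -0.0], [1.6, 19.9, -0.0]] deg 20.0
[-2.0, 0.034, 180.0, 0.0, 0.0] travel [[0.2, -0.0, 0.1], [0.4, -0.0, 0.1], [0.7, -0.1, 0.2], [0.9, -0.1, 0.2], [1.2, -0.1, 0.2]] turn [[0.3, 4.0, 0.0], [0.6, 8.0, 0.0], [1.0, 12.0, 0.0], [1.3, 15.9, 0.0], [1.6, 19.9, 0.0]] deg 20.0
[18.0, 0.034, 180.0, 0.0, 0.0] travel [[0.2, -0.0, 0.0], [0.5, -0.0, -0.0], [0.7, -0.1, -0.0], [0.9, -0.1, -0.1], [1.2, -0.1, -0.2]] turn [[0.3, 4.0, -0.0], [0.6, 8.0, -0.0], [1.0, 12.0, 0.0], [1.3, 15.9, -0.0], [1.6, 19.9, -0.0]] deg 20.0
[37.0, 0.034, 180.0, 0.0, 0.0] travel [[0.2, -0.0, -0.1], [0.4, -0.0, -0.2], [0.6, -0.0, -0.3], [0.8, -0.1, -0.4], [1.0, -0.1, -0.5]] turn [[0.3, 3.8, 0.0], [0.6, 7.6, 0.0], [0.9, 11.4, 0.0], [1.2, 15.2, 0.0], [1.5, 18.9, 0.0]] deg 19.0
```

View pics/w2.png

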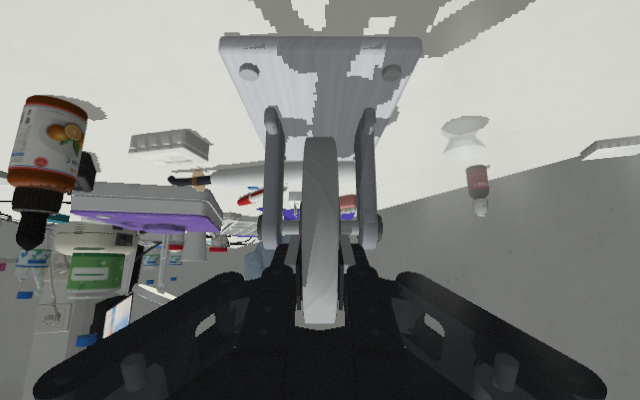

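The wrist picture shows the rim pinched centrally, at px (320,150–320), with both fingers clear of the uprights. Starting the stroke.

```bash

python3 -m crank '{"travel":[[0.12,-0.01,0.21],[0.25,-0.02,0.4],[0.4,-0.03,0.59],[0.56,-0.04,0.77],[0.73,-0.06,0.93]],"turn":[[0.3,4,0],[0.6,8,0],[1,12,0],[1.3,15.9,0],[1.6,19.9,0]],"gripper":[1,1,1,1,1]}'>/dev/null; python3 plan.py
python3 -m crank '{"travel":[[0.18,-0.01,0.15],[0.37,-0.03,0.29],[0.57,-0.05,0.42],[0.78,-0.06,0.53],[1,-0.08,0.62]],"turn":[[0.3,4,0],[0.6,8,0],[1,12,0],[1.3,15.9,0],[1.6,19.9,0]],"gripper":[1,1,1,1,1]}'>/dev/null; python3 plan.py
python3 -m crank '{"travel":[[0.22,-0.02,0.08],[0.45,-0.04,0.15],[0.68,-0.05,0.2],[0.92,-0.07,0.23],[1.15,-0.09,0.25]],"turn":[[0.3,4,0],[0.6,8,0],[1,12,0],[1.3,15.9,0],[1.6,19.9,0]],"gripper":[1,1,1,1,1]}'>/dev/null; python3 plan.py
```

```text
now lean -41.9 r 0.0352 ang -44.4 yoff 0.0003 q [ 1.45  1.15 -1.42  2.2   2.02  0.77  0.4 ] F [  4.4   4.1 -18.9] M [1.01 3.1  0.46] w 0.017028393693717933 ff 50.468255281448364 t 20.55
now lean -21.9 r 0.0352 ang -24.7 yoff 0.0004 q [ 1.27  0.99 -1.34  1.95  1.35  0.88  0.84] F [-8.4 -3.3  0.6] M [-0.42  2.15 -0.56] w 0.01719154651979266 ff 53.25635075569153 t 21.05
now lean -2.0 r 0.0353 ang -4.7 yoff 0.0003 q [ 1.07  1.03 -1.28  1.63  1.04  1.26  1.08] F [-10.3   2.4  10.6] M [ 0.53  2.47 -0.21] w 0.01697913709206453 ff 54.4015234708786 t 21.55
```

```bash

python3 -m crank '{"travel":[[0.24,-0.02,0],[0.47,-0.04,-0.02],[0.71,-0.06,-0.05],[0.94,-0.07,-0.1],[1.17,-0.09,-0.16]],"turn":[[0.3,4,0],[0.6,8,0],[1,12,0],[1.3,15.9,0],[1.6,19.9,0]],"gripper":[1,1,1,1,1]}'>/dev/null; python3 plan.py
python3 -m crank '{"travel":[[0.22,-0.02,-0.08],[0.44,-0.04,-0.18],[0.65,-0.05,-0.29],[0.85,-0.07,-0.41],[1,-0.08,-0.52]],"turn":[[0.3,4,0],[0.6,8,0],[1,12,0],[1.3,15.9,0],[1.5,18.9,0]],"gripper":[1,1,1,1,1]}'>/dev/null; python3 plan.py
python3 - <<'E'
from h import *
for n in("top","scene","wrist"):
    f=bot.grab_frame(n);np.savez("pics/f3_%s.npz"%n,**f)
    cv2.imwrite("pics/%s3.png"%n,f["pixels"][:,:,::-1])
a=cv2.imread("pics/top3.png")[120:250,300:430];b=cv2.imread("pics/scene3.png")[120:240,280:410]
cv2.imwrite("pics/c3.png",np.hstack([cv2.resize(a,(400,400),interpolation=2),cv2.resize(b,(400,400),interpolation=2)]))
E
```

```text
now lean 18.0 r 0.0355 ang 15.2 yoff 0.0002 q [ 0.85  1.12 -1.17  1.27  0.91  1.66  1.22] F [-7.6  3.2 14.2] M [ 0.83  2.43 -0.49] w 0.016943991960773203 ff 54.42580461502075 t 22.05
now lean 36.5 r 0.0354 ang 35.2 yoff 0.0002 q [ 0.57  1.19 -0.82  0.9   0.69  1.93  1.43] F [-14.    7.2  -2.6] M [ 1.32  1.66 -0.96] w 0.017229703620647872 ff 51.84501886367798 t 22.55
```

View pics/c3.png

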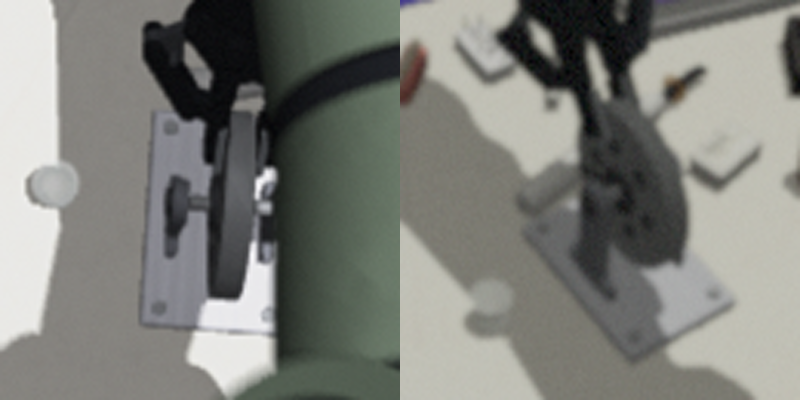

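```bash

for k in 1 2 3 4 5 6 7 8; do python3 -m crank '{"travel":[[0,0,0],[0,0,0],[0,0,0],[0,0,0],[0,0,0]],"turn":[[0,0,0],[0,0,0],[0,0,0],[0,0,0],[0,0,0]],"gripper":[0.3,0.3,0.3,0.3,0.3]}'>/dev/null
python3 - <<'E'
from h import *
import time
f=bot.grab_frame("wrist");t=bot.observe()["clock"];np.savez("pics/sw_%.2f.npz"%t,**f)
E
done
python3 plan.py
python3 - <<'E'
from h import *
import glob
F=sorted(glob.glob("pics/sw_*.npz"),key=lambda s:float(s[8:-4]))
from plan import AX,PSI
R=cv2.Rodrigues(np.array([0,0,PSI]))[0]
# unwrap rim: angle -90..130, y -9..9 mm
a=np.radians(np.arange(-60,150,.5))
out=[]
for n in F:
    f=dict(np.load(n));f={k:(v if v.ndim else float(v)) for k,v in f.items()}
    rows=[]
    for y in np.linspace(-.008,.008,9):
        P=np.c_[.06*np.sin(a),0*a+y,.06*np.cos(a)]@R.T+AX
        uv=proj(f,P).astype(np.float32);rows.append(cv2.remap(f["pixels"][:,:,::-1].copy(),uv[:,:1],uv[:,1:],cv2.INTER_LINEAR)[:,0])
    st=np.array(rows);out.append(cv2.resize(st,(780,45)))
cv2.imwrite("pics/strip.png",np.vstack(out+[cv2.resize(f["pixels"][:,:,::-1],(780,490))[:,:]])[:600])
cv2.imwrite("pics/w4.png",f["pixels"][:,:,::-1])
E
```

```text
now lean 36.5 r 0.0335 ang 35.9 yoff -0.0006 q [ 0.58  1.19 -0.82  0.9   0.69  1.93  1.43] F [ 0.5 -0.2  0.7] M [-0.04 -0.62 -0.03] w 0.05995053877242817 ff 0.0 t 27.1
```

View pics/strip.png

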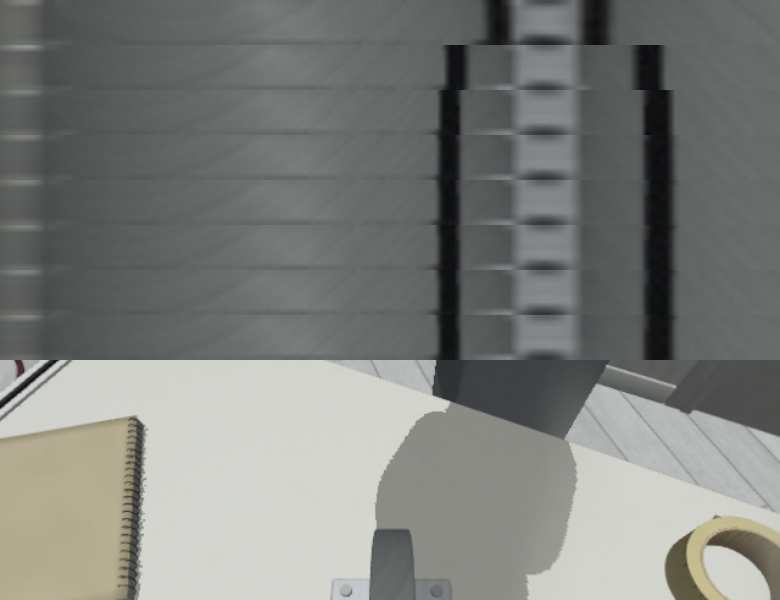

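View pics/w4.png

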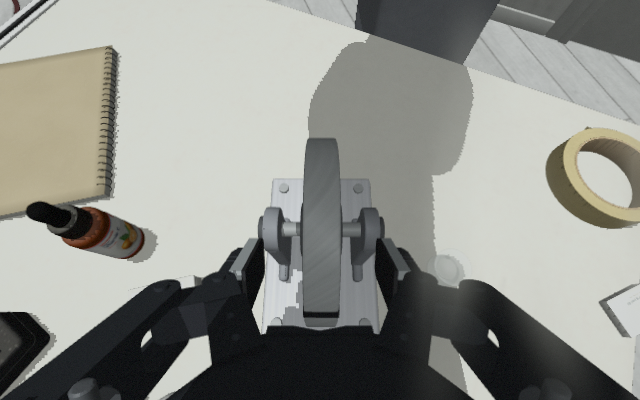

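The wrist picture shows the dark mark at px (320,315). In the unwrapped strips it swung back from about 111° and settled at 61°. That is one edge of the band. Next I regrip and sweep back to find the other edge.

```bash

for k in 1 2; do python3 -m crank '{"travel":[[0,0,0],[0,0,0],[0,0,0],[0,0,0],[0,0,0]],"turn":[[0,0,0],[0,0,0],[0,0,0],[0,0,0],[0,0,0]],"gripper":[1,1,1,1,1]}' 50|tail -3; done
python3 -m crank '{"travel":[[-0.14,0.01,0.1],[-0.34,0.03,0.23],[-0.55,0.04,0.34],[-0.77,0.06,0.44],[-1,0.08,0.52]],"turn":[[-0.2,-3,0],[-0.6,-7,0],[-0.9,-11,0],[-1.2,-15,0],[-1.5,-19,0]],"gripper":[1,1,1,1,1]}'>/dev/null; python3 plan.py
python3 -m crank '{"travel":[[-0.23,0.02,0.06],[-0.46,0.04,0.11],[-0.7,0.05,0.15],[-0.93,0.07,0.16],[-1.17,0.09,0.16]],"turn":[[-0.3,-4,0],[-0.6,-8,0],[-1,-12,0],[-1.3,-15.9,0],[-1.6,-19.9,0]],"gripper":[1,1,1,1,1]}'>/dev/null; python3 plan.py
python3 -m crank '{"travel":[[-0.24,0.02,-0.02],[-0.47,0.04,-0.05],[-0.7,0.05,-0.1],[-0.93,0.07,-0.16],[-1.15,0.09,-0.25]],"turn":[[-0.3,-4,0],[-0.6,-8,0],[-1,-12,0],[-1.3,-15.9,0],[-1.6,-19.9,0]],"gripper":[1,1,1,1,1]}'>/dev/null; python3 plan.py
```

```text
force: [1.4, 5.6, 2.4]
grip_width: 0.0171
finger_force: 50.1
force: [1.1, 5.7, 2.5]
grip_width: 0.0174
finger_force: 50.1
now lean 17.3 r 0.0336 ang 16.7 yoff 0.0002 q [ 0.77  1.01 -0.92  1.29  0.72  1.51  1.32] F [ 2.2  2.6 -9.5] M [ 0.49 -1.49 -0.4 ] w 0.01706527910627781 ff 48.97880494594574 t 28.6
now lean -2.7 r 0.0335 ang -3.5 yoff 0.0002 q [ 0.96  0.87 -1.    1.65  0.83  1.05  1.21] F [ 10.    1.2 -20.7] M [ 0.19 -2.2  -0.14] w 0.016902917675272928 ff 49.14859592914581 t 29.1
now lean -22.6 r 0.0337 ang -24.1 yoff 0.0004 q [ 1.1   0.75 -0.97  1.96  1.11  0.53  0.95] F [ 30.7  -9.5 -44.6] M [-1.65 -2.2  -0.76] w 0.016920451033461823 ff 49.98733341693878 t 29.6
```

```bash

python3 -m crank '{"travel":[[0.02,0,-0.04],[0.04,0,-0.09],[0.04,0,-0.09],[0.04,0,-0.09],[0.04,0,-0.09]],"turn":[[0,0,0],[0,0,0],[0,0,0],[0,0,0],[0,0,0]],"gripper":[1,1,1,1,1]}'|sed -n 4p; python3 plan.py
```

```text
force: [-12.7, 7.8, 13.2]
now lean -22.4 r 0.0336 ang -25.1 yoff 0.0002 q [ 1.1   0.75 -0.97  1.96  1.11  0.54  0.95] F [-12.7   7.8  13.2] M [1.8  2.25 0.45] w 0.01719236685129292 ff 59.35977280139923 t 30.1
```

```bash

python3 -m crank '{"travel":[[-0.11,0.01,-0.05],[-0.22,0.02,-0.1],[-0.32,0.03,-0.15],[-0.43,0.03,-0.21],[-0.53,0.04,-0.27]],"turn":[[-0.2,-2,0],[-0.3,-4,0],[-0.5,-6,0],[-0.6,-8,0],[-0.8,-10,0]],"gripper":[1,1,1,1,1]}'>/dev/null; python3 plan.py
python3 -m crank '{"travel":[[-0.1,0.01,-0.06],[-0.2,0.02,-0.13],[-0.29,0.02,-0.2],[-0.38,0.03,-0.28],[-0.47,0.04,-0.36]],"turn":[[-0.2,-2,0],[-0.3,-4,0],[-0.5,-6,0],[-0.6,-8,0],[-0.8,-10,0]],"gripper":[1,1,1,1,1]}'>/dev/null; python3 plan.py
```

```text
now lean -32.6 r 0.0336 ang -33.7 yoff 0.0003 q [ 1.08  0.7  -0.83  2.1   1.7   0.27  0.38] F [ 7.3 -2.8 -9.6] M [-0.47  0.64 -0.54] w 0.01678341834103126 ff 55.66105306148529 t 30.6
now lean -42.7 r 0.0337 ang -43.2 yoff 0.0002 q [ 1.32  0.91 -1.13  2.21  2.25  0.51  0.03] F [ 15.8   6.1 -18.5] M [1.2  1.26 0.91] w 0.01693549873551342 ff 53.887426257133484 t 31.1
```

```bash

python3 -m crank '{"travel":[[-0.09,0.01,-0.08],[-0.17,0.01,-0.17],[-0.25,0.02,-0.25],[-0.33,0.03,-0.34],[-0.4,0.03,-0.43]],"turn":[[-0.2,-2,0],[-0.3,-4,0],[-0.5,-6,0],[-0.6,-8,0],[-0.8,-10,0]],"gripper":[1,1,1,1,1]}'>/dev/null; python3 plan.py
python3 -m crank '{"travel":[[-0.07,0.01,-0.1],[-0.14,0.01,-0.19],[-0.2,0.02,-0.29],[-0.26,0.02,-0.39],[-0.32,0.03,-0.5]],"turn":[[-0.2,-2,0],[-0.3,-4,0],[-0.5,-6,0],[-0.6,-8,0],[-0.8,-10,0]],"gripper":[1,1,1,1,1]}'>/dev/null; python3 plan.py
python3 - <<'E'
from h import *
for n in("wrist","top"):
    f=bot.grab_frame(n);np.savez("pics/pre_%s.npz"%n,**f)
E
for k in 1 2 3 4 5 6 7; do python3 -m crank '{"travel":[[0,0,0],[0,0,0],[0,0,0],[0,0,0],[0,0,0]],"turn":[[0,0,0],[0,0,0],[0,0,0],[0,0,0],[0,0,0]],"gripper":[0.3,0.3,0.3,0.3,0.3]}'>/dev/null
python3 - <<'E'
from h import *
t=bot.observe()["clock"]
for n in("wrist","top"):
    f=bot.grab_frame(n);np.savez("pics/sx_%s_%.2f.npz"%(n,t),**f)
E
done; python3 plan.py
cat > strip.py <<'E'
import glob,sys
from h import *
from plan import AX,PSI
R=cv2.Rodrigues(np.array([0,0,PSI]))[0]
a=np.radians(np.arange(-150,150,.5))
def load(n):
    f=dict(np.load(n));return {k:(v if v.ndim else float(v)) for k,v in f.items()}
def strip(f):
    rows=[]
    for y in np.linspace(-.008,.008,9):
        n=np.c_[np.sin(a),0*a,np.cos(a)]@R.T;P=.06*n+np.array([0,y,0])@R.T+AX
        uv=proj(f,P).astype(np.float32);r=cv2.remap(f["pixels"][:,:,::-1].copy(),uv[:,:1],uv[:,1:],cv2.INTER_LINEAR)[:,0]
        E=np.array(f["extrinsics"]);c=-E[:3,:3].T@E[:3,3];r[((c-P)*n).sum(1)<=0.1*np.linalg.norm(c-P,axis=1)]=(0,0,255)
        rows.append(r)
    return np.array(rows)
if __name__=="__main__":
    F=[f for g in sys.argv[2:] for f in sorted(glob.glob(g))]
    cv2.imwrite(sys.argv[1],np.vstack([cv2.copyMakeBorder(cv2.resize(strip(load(f)),(750,28)),0,2,0,0,cv2.BORDER_CONSTANT,value=(0,255,0)) for f in F])[:600])
E
python3 strip.py pics/strip2.png 'pics/pre_w*.npz' 'pics/sx_wrist*.npz' 'pics/pre_t*.npz' 'pics/sx_top*.npz'
```

```text
now lean -52.7 r 0.0336 ang -53.4 yoff 0.0002 q [ 1.45  1.14 -1.25  2.3   2.58  0.69 -0.05] F [ 19.5   6.8 -14.6] M [1.11 1.07 1.26] w 0.016833317628170683 ff 53.88908565044403 t 31.6
now lean -62.7 r 0.0336 ang -63.5 yoff 0.0002 q [ 1.53  1.36 -1.28  2.34  2.87  0.8  -0.04] F [23.1  7.2 -9.7] M [0.97 0.93 1.53] w 0.01672041202286912 ff 53.611194491386414 t 32.1
now lean -62.6 r 0.0340 ang -64.0 yoff -0.0007 q [ 1.53  1.36 -1.28  2.34  2.86  0.8  -0.04] F [-0.4  0.4 -0. ] M [ 0.01  0.9  -0.09] w 0.0601687566619782 ff 0.0 t 36.4
```

View pics/strip2.png

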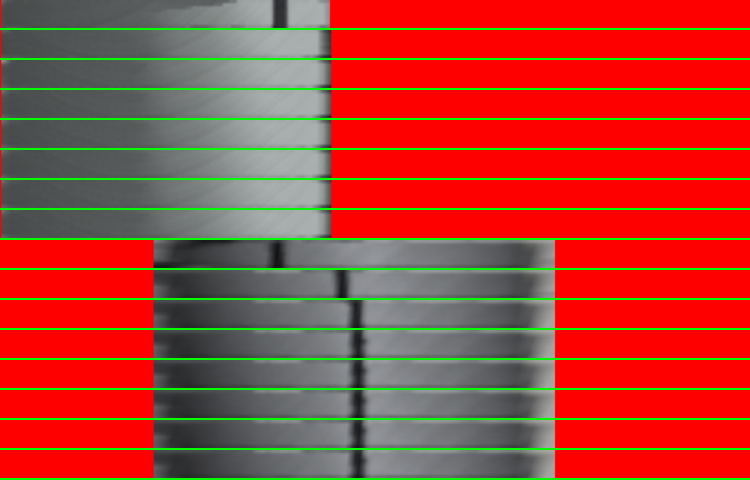

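The strips show the mark at −38° while held; after release it settles at −7° (px 358 in the top rows). Edges at 61° and −7° put heavy side down with the mark near 27°. I'll refine that numerically and close the fingers.

```bash
cat > ma.py <<'E'
from strip import *
def mark(f,lo,hi):
    s=strip(f)[2:7].mean((0,2));d=np.degrees(a);m=(d>lo)&(d<hi);w=np.clip(np.median(s[m])*.75-s[m],0,None);return (w*d[m]).sum()/w.sum()
if __name__=="__main__":
    for g,l,h in(("pics/sw_2[567]*.npz",50,72),("pics/pre_t*",-48,-28),("pics/pre_w*",-48,-28),("pics/sx_top*",-20,6)):
        print(g,[round(mark(load(f),l,h),2) for f in sorted(glob.glob(g))])
E
python3 ma.py
for k in 1 2; do python3 -m crank '{"travel":[[0,0,0],[0,0,0],[0,0,0],[0,0,0],[0,0,0]],"turn":[[0,0,0],[0,0,0],[0,0,0],[0,0,0],[0,0,0]],"gripper":[1,1,1,1,1]}' 50|tail -3; done; python3 plan.py
python3 - <<'E'
from ma import *
f=bot.grab_frame("top");print("after grip",mark(f,-20,6))
E
```

```text
pics/sw_2[567]*.npz [np.float64(60.73), np.float64(60.73), np.float64(60.73), np.float64(60.73)]
pics/pre_t* [np.float64(-39.41)]
pics/pre_w* [np.float64(-38.21)]
pics/sx_top* [np.float64(-13.37), np.float64(-7.67), np.float64(-7.11), np.float64(-6.94), np.float64(-6.94), np.float64(-6.94), np.float64(-6.95)]
force: [-3.2, 4.7, 2.2]
grip_width: 0.0173
finger_force: 49.8
force: [-2.8, 4.3, 2.7]
grip_width: 0.0171
finger_force: 49.8
now lean -62.6 r 0.0343 ang -64.0 yoff 0.0003 q [ 1.53  1.36 -1.28  2.35  2.86  0.8  -0.04] F [-2.8  4.3  2.7] M [0.36 0.79 0.4 ] w 0.017050678872835255 ff 49.824891686439514 t 37.4
after grip -6.945091686198815
```

```bash

python3 -m crank '{"travel":[[0.09,-0.01,0.18],[0.2,-0.02,0.35],[0.31,-0.02,0.51],[0.43,-0.03,0.67],[0.56,-0.04,0.82]],"turn":[[0.3,3.3,0],[0.5,6.6,0],[0.8,10,0],[1.1,13.3,0],[1.3,16.6,0]],"gripper":[1,1,1,1,1]}'>/dev/null; python3 plan.py
python3 -m crank '{"travel":[[0.14,-0.01,0.14],[0.28,-0.02,0.27],[0.44,-0.03,0.4],[0.6,-0.05,0.52],[0.77,-0.06,0.62]],"turn":[[0.3,3.3,0],[0.5,6.6,0],[0.8,10,0],[1.1,13.3,0],[1.3,16.6,0]],"gripper":[1,1,1,1,1]}'>/dev/null; python3 plan.py
for k in 1 2; do python3 -m crank '{"travel":[[0,0,0],[0,0,0],[0,0,0],[0,0,0],[0,0,0]],"turn":[[0,0,0],[0,0,0],[0,0,0],[0,0,0],[0,0,0]],"gripper":[1,1,1,1,1]}' >/dev/null; done; python3 plan.py
python3 - <<'E'
from ma import *
for n in("top","wrist"):
    f=bot.grab_frame(n);np.savez("pics/fin_%s.npz"%n,**f);print(n,mark(f,15,40))
E
python3 strip.py pics/strip3.png 'pics/fin_*.npz'
```

```text
now lean -45.8 r 0.0344 ang -48.2 yoff 0.0003 q [ 1.37  0.98 -1.18  2.24  2.36  0.57 -0.01] F [  6.7   4.1 -19.5] M [0.99 3.18 0.56] w 0.0169848485505938 ff 49.81836497783661 t 37.95
now lean -31.0 r 0.0344 ang -32.5 yoff 0.0001 q [ 1.    0.66 -0.73  2.09  1.53  0.22  0.51] F [-15.5   7.3  40.5] M [ 0.95 -1.68  0.31] w 0.016806508273523698 ff 61.81319832801819 t 38.45
now lean -31.1 r 0.0344 ang -32.6 yoff 0.0001 q [ 1.    0.66 -0.74  2.09  1.54  0.22  0.5 ] F [-16.4   7.9  45.7] M [ 1.06 -1.99  0.37] w 0.016954194991708908 ff 62.64491379261017 t 39.45
top 24.367924528301888
wrist nanma.py:3: RuntimeWarning: invalid value encountered in scalar divide
  s=strip(f)[2:7].mean((0,2));d=np.degrees(a);m=(d>lo)&(d<hi);w=np.clip(np.median(s[m])*.75-s[m],0,None);return (w*d[m]).sum()/w.sum()
```

View pics/strip3.png

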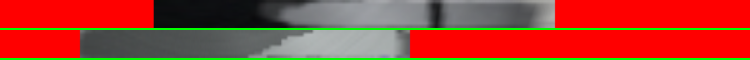

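```bash

python3 -m crank '{"travel":[[0.01,0,0.02],[0.02,0,0.05],[0.04,0,0.08],[0.06,0,0.12],[0.06,0,0.12]],"turn":[[0,0.5,0],[0.1,1,0],[0.1,1.5,0],[0.2,2,0],[0.2,2,0]],"gripper":[1,1,1,1,1]}'>/dev/null; python3 -m crank '{"travel":[[0,0,0],[0,0,0],[0,0,0],[0,0,0],[0,0,0]],"turn":[[0,0,0],[0,0,0],[0,0,0],[0,0,0],[0,0,0]],"gripper":[1,1,1,1,1]}' >/dev/null;python3 plan.py
python3 - <<'E'
from ma import *
f=bot.grab_frame("top");print(mark(f,15,40))
E
```

```text
now lean -29.0 r 0.0344 ang -31.5 yoff 0.0002 q [ 1.    0.66 -0.76  2.06  1.32  0.26  0.72] F [-3.6  4.9 26.1] M [ 0.9  -1.82  0.21] w 0.01734390723788158 ff 59.688668847084045 t 40.55
25.87823241879533
```

```bash
python3 - <<'E'
from workcell import bot
print(bot.job_done(), bot.observe()["clock"])
E
```

```text
the job is handed in; nothing more can be done
the job is handed in; nothing more can be done
```

I handed the job in at about 41 s with the wheel still held in the fingers, its heavy side straight down to within about 1°: after turning it about 98°, I let it swing back from both sides and centred it between the two resting points; I never moved the arm near the dish, box or tape, but took no closing picture of them.

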